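Set up the soldering hearth with its fire boards

TASK

Set up the soldering hearth: stand every metal band that is on the bench flat on the grey soldering pad, wholly on it and side by side, and lift every white fire board up off its hook and slide it fully home, upright, in a slot of its own width in the hearth base (the wide board in the long slot, the narrow ones in the two short slots, either way). When all that is done, and only then, switch the extractor on by throwing its lever fully over, away from you, and do not knock over the brush jar or the mug.

Things in the scene. Friction and masses are not known exactly. Their poses are not given: they have to be found in the camera images.
- board_wide: white rigid fire board, 120 mm wide (y), 130 mm tall (z), 10 mm thick (x), foot rounded; an oblong hand hole 40 mm wide, 32 mm high goes through it, its upper edge 38 mm below the board's top edge (the strip above is the grip). Origin: middle of the foot's underside, z up. It starts hanging by the hole on one of three hooks, foot 28 mm above the bench. The only wide one. None if absent
- board_a: white rigid fire board, 90 mm wide (y), 130 mm tall (z), 10 mm thick (x), foot rounded; an oblong hand hole 40 mm wide, 32 mm high goes through it, its upper edge 38 mm below the board's top edge (the strip above is the grip). Origin: middle of the foot's underside, z up. It starts hanging by the hole on one of three hooks, foot 28 mm above the bench.  None if absent
- board_b: white rigid fire board, 90 mm wide (y), 130 mm tall (z), 10 mm thick (x), foot rounded; an oblong hand hole 40 mm wide, 32 mm high goes through it, its upper edge 38 mm below the board's top edge (the strip above is the grip). Origin: middle of the foot's underside, z up. It starts hanging by the hole on one of three hooks, foot 28 mm above the bench.  None if absent
- band_a_mid (a point): a plain silver-coloured metal band (short tube), outside diameter 44 mm, bore 36 mm, 24 mm tall, standing on its rim on the bench, axis z. This point: its middle, 12 mm above its underside. None if absent
- band_b_mid (a point): a plain silver-coloured metal band (short tube), outside diameter 44 mm, bore 36 mm, 24 mm tall, standing on its rim on the bench, axis z. This point: its middle, 12 mm above its underside. None if absent
- hearth: the fixed hearth base: a cork-coloured board 230 mm (x) by 300 mm (y), 36 mm thick, with three slots cut down into its top. Origin: centre of its underside on the bench; at yaw 0 its x points away from the robot. Two slots (long and short) lie end to end along its far edge, one short slot runs along x at its -y edge
- slot_wide (a point): the long slot, 124 mm long and 11.5 mm wide, for the wide board. This point: middle of the slot's floor, 26 mm below the top face of the base; x is the slot's thin direction, y runs along the slot, z up
- slot_back (a point): the short slot at the far edge, 94 mm long and 11.5 mm wide, for a narrow board. This point: middle of the slot's floor, 26 mm below the top face of the base; x is the slot's thin direction, y runs along the slot, z up
- slot_side (a point): the short slot at the -y side, 94 mm long and 11.5 mm wide, for a narrow board. This point: middle of the slot's floor, 26 mm below the top face of the base; x is the slot's thin direction, y runs along the slot, z up
- pad (a point): the grey soldering pad fixed on the hearth, 90 mm (hearth x) by 150 mm (hearth y), 6 mm thick. This point: centre of its top face, 42 mm above the bench; axes as the hearth's
- rack: the fixed wooden rack with three hooks. Origin: on the bench under the middle hook, in the plane where the boards hang; its -x is the way the hooks point (roughly to the robot); its crossbar, 120 mm high, stands 50 to 70 mm behind (+x)
- hook0 (a point): steel strap hook of the rack, 16 mm wide and 5 mm thick, with an upturned lip 10 mm high at its free end, 20 mm in front (rack -x) of this point. This point: on top of the strap, 120 mm above the bench, in the plane where a board hangs; x axis as the rack's
- hook1 (a point): steel strap hook of the rack, 16 mm wide and 5 mm thick, with an upturned lip 10 mm high at its free end, 20 mm in front (rack -x) of this point. This point: on top of the strap, 120 mm above the bench, in the plane where a board hangs; x axis as the rack's
- hook2 (a point): steel strap hook of the rack, 16 mm wide and 5 mm thick, with an upturned lip 10 mm high at its free end, 20 mm in front (rack -x) of this point. This point: on top of the strap, 120 mm above the bench, in the plane where a board hangs; x axis as the rack's
- fan (a joint): the extractor's toggle lever: 0 rad = off, leaning towards the robot (-x of its box); 1.0 rad = fully on, leaning away; it stays where it is left. It starts near 0
- fan_tip (a point): centre of the round black knob, 26 mm in diameter, at the lever's end, about 152 mm above the bench; the lever is 80 mm long, pivoting 82 mm above the bench on a grey box 100 by 90 by 60 mm
- fanbox: the fixed grey box that carries the lever. Origin: centre of its underside; the lever swings in its x-z plane
- jar: glass jar of brushes, 68 mm in diameter, about 210 mm tall with the brushes, a bystander. Origin: centre of its underside, z up
- mug: white mug, 72 mm in diameter, 70 mm tall, a bystander. Origin: centre of its underside, z up
Not all that is in view belongs to the job. Leave any purple look-alike of the board_wide alone.

How it is judged:
By the outcome, as a careful person would: the job done as asked, in the order asked, and still so for the second after the job is handed in, with the robot touching nothing.
Of board_wide, board_a, board_b only 2 to 3 are there at a start; the rules pass over those that are not, and their reading is None.
Of band_a, band_b only 1 to 2 are there at a start; the rules pass over those that are not, and their reading is None.
At some moment in a run one of band_a, band_b may be knocked a few centimetres aside while the robot is not near it.
It also fails if it takes over 210 s, if anything falls off the work surface, if the arm or the gripper's body presses on something with over 40 N, if the wrist force passes 120 N, or if a joint passes its speed limit or range.

ROBOT

A 6-joint arm with a two-finger parallel gripper is mounted at the origin on the work surface. World frame = base frame: x ahead of the robot, y to its left, z up, the work surface at z = 0. Lengths are in m, angles in rad, forces in N, time in s.
With the tool pointing down it reaches from about 0.375 to 0.975 m from the base axis. Payload 3.8 kg.
Tool frame: the origin (TCP) lies on the centre line of the jaws, within the pads' length; the fingertips stand 8 mm ahead of it and the grasp point (between the pads) lies 11 mm behind it; z points along the fingers, y is the direction in which the jaws open and shut (so a half turn about z gives the same grasp; the last joint's range is limited). The gripper opens to 85 mm and grips with 20 to 120 N. Pads are 22 mm wide; open, the fingers measure 114 mm over their backs; the gripper's body (76 mm by 85 mm) begins 54 mm behind the grasp point. The pads swing forward as they close: fully open they stand 13 mm farther back than shut.
Start: joints at [1.245, 0.264, 1.604, -0, 1.274, -0.037], TCP at [0.192, 0.647, 0.239] pointing down, gripper open.
Joint ranges: [-2.63, 2.63], [-0.94, 2.18], [0.31, 2.57], [-1.31, 4.45], [0, 2.66], [-2.55, 2.55]. Speed limits (rad/s): [2.57, 2.57, 3.14, 3.14, 3.14, 3.14].

INTERFACE

Orientations are given as a rotation vector (axis times angle).
In Python, from workcell import * gives the robot as it stands.
- The arm moves only by the tool play_rows, never from a script. Its arguments are lists of equal length, an entry for each row: "slide": the shift along the tool's x, y, z in cm, a list of three; "delta_rot": the turn, a rotation vector about the tool's x, y, z in rad, a list of three. In form: {"slide": [[x, y, z], ...], "delta_rot": [[wx, wy, wz], ...]}. A call has 1 to 12 rows; each row is the pose to reach, as a shift and turn from the pose measured when the call began, along the tool's axes at that moment; what a row does not reach only later rows make up. A row lasts 1/12 s, in which the tool goes at most 41.7 mm and 7.16 degrees, less where a joint would pass 70% of its speed; a pose out of reach is approached as far as the arm can. A call with a gripper value outside its range is refused whole. "hand" is the opening, from 0 (shut) to 1 (fully open), set as the call begins (left out, the last holds). The fingers move at their own pace and stop on an object; "force" is the grip in N (left out, the last holds). Time passes only in rows, so rows that repeat a pose let the fingers close. It gives the time, the measured TCP pose, the force and the opening at its end, in the units of the state.
- read_state(): the state, without advancing time (a new reading comes with each control period).
- read_camera(name): name is "scene" or "side" or "wrist"; returns a dict with "image" (420x560x3 uint8, red, green, blue), "depth" (420x560 float32, m along the optical axis (not along the pixel's ray), 0 where there is no reading), "fovy" (degrees; the focal length in pixels is half the picture's height over the tangent of half this angle, whatever the lens; pixels are square), "cx", "cy" (the principal point, pixels), "k1" (the pictures are not rectified: a ray, as slopes to the right and down, at radius r is drawn at 1 + k1 r^2 times it, then the intrinsics apply), "world_from_camera" (4x4, takes a point from camera to world coordinates); the wrist camera has in their place "hand_eye" (4x4, takes a point from camera to tool coordinates, whose origin is the TCP and whose axes are the flange's). Camera axes: x right, y up, looking along -z (the intrinsics and any distortion apply to the point x, -y, -z); pixel columns grow to the right and rows downward; lengths in m; the calibration is good to about 2 mm. A picture is of the moment at which its call begins: read the wrist's pose just before it.
- finish_job(): hands the job in, once; it reports no verdict.
Trained networks look in a picture, given as the dict that the camera call returned (one of the last four; its "shot" number tells which), for a name from the list of things; names that differ only in an ending like _2 or _b are one class to them, and where a whole thing is asked for, a point or a joint stands for the part that bears it (a point fixed in the world has none). Each returns a list of dicts, best first, with "conf" (0 to 1); they miss things now and then, are a little off and sometimes report something else, mostly with a low value. They report only what shows in the picture. A call takes as long as a camera call. They do not tell look-alikes from the thing itself.
- spot_in(target, picture): "bbox" ([centre column, centre row, width, height] in pixels, round what is visible of it).
- landmark_of(target, picture): "at" ([column, row] in pixels: a listed point, or the origin of a listed thing).
The state is a dict: "time": time; "q": joint angles; "joint_vel": joint speeds; "joint_torque": joint torques, N m; "tool_pos": TCP position; "tcp_rot": TCP orientation; "wrist_force": force on the tool from outside, world axes, zero at the start; "torque": the same for the moment, N m; "width": opening from 0.0 (shut) to 1.0 (fully open).
Only numpy, scipy, OpenCV 4.12 (cv2) and the standard library are available. Lean on these libraries where they do the work, as an engineer would, in place of code of your own. Each camera call takes 0.05 s, during which the arm holds its last target.

## Working session

There is one attempt and no reset: what is moved stays moved. The work goes in short steps, Python scripts to look and compute and a tool call to move; the robot and the scene stay as the last step left them, time stands still between calls to the robot, and variables do not carry over. Pictures are saved under pics/ and viewed, and the job is handed in when it is done.

Besides the shell and the picture viewer there is one more tool, called after "Emit:" as name(argument=value, ...), one argument or row to a line, values as JSON. play_rows: Moves the arm, as the interface text tells. Its arguments: {"type":"object","properties":{"slide":{"type":"array"},"delta_rot":{"type":"array"},"hand":{"type":"number"},"force":{"type":"number"}},"required":["slide","delta_rot"]}

```bash
ls; mkdir -p pics; cat > h.py <<'E'
import numpy as np, cv2, pickle
from workcell import *
from scipy.spatial.transform import Rotation as R
def save(d,name): cv2.imwrite('pics/'+name+'.png',d['image'][:,:,::-1])
def f_of(d): return d['image'].shape[0]/2/np.tan(np.radians(d['fovy'])/2)
def Twc(d,st=None):
    if 'world_from_camera' in d: return np.array(d['world_from_camera'])
    T=np.eye(4); T[:3,:3]=R.from_rotvec(st['tcp_rot']).as_matrix(); T[:3,3]=st['tool_pos']
    return T@np.array(d['hand_eye'])
def ray(d,u,v):
    f=f_of(d); a=np.array([(u-d['cx'])/f,(v-d['cy'])/f]); s=a.copy()
    for _ in range(20): s=a/(1+d['k1']*(s@s))
    return np.array([s[0],-s[1],-1.0])
def atz(d,u,v,z,st=None):
    T=Twc(d,st); r=T[:3,:3]@ray(d,u,v); o=T[:3,3]; return o+r*(z-o[2])/r[2]
def atdepth(d,u,v,st=None,dep=None):
    T=Twc(d,st); dep=dep or d['depth'][int(round(v)),int(round(u))]
    return T[:3,:3]@(ray(d,u,v)*dep)+T[:3,3]
def cloud(d,st=None):
    f=f_of(d);H,W=d['depth'].shape; u,v=np.meshgrid(np.arange(W),np.arange(H))
    ax=(u-d['cx'])/f; ay=(v-d['cy'])/f; sx,sy=ax.copy(),ay.copy()
    for _ in range(20):
        k=1+d['k1']*(sx**2+sy**2); sx=ax/k; sy=ay/k
    P=np.stack([sx,-sy,-np.ones_like(sx)],-1)*d['depth'][...,None]
    T=Twc(d,st); Q=P@T[:3,:3].T+T[:3,3]; Q[d['depth']==0]=np.nan
    return Q
def proj(d,p,st=None):
    T=np.linalg.inv(Twc(d,st)); c=T[:3,:3]@np.array(p)+T[:3,3]
    s=np.array([c[0],-c[1]])/-c[2]; s=s*(1+d['k1']*(s@s)); return s*f_of(d)+[d['cx'],d['cy']]
E
python3 - <<'E'
from h import *
st=read_state();print(st)
for n in ['scene','side','wrist']:
    d=read_camera(n); save(d,n+'0'); print(n,d['fovy'],d['k1'],d['cx'],d['cy'],np.round(d.get('world_from_camera',d.get('hand_eye')),3).tolist())
    if n!='wrist':
        for t in ['board_wide','board_a','band_a_mid','hearth','slot_wide','slot_back','slot_side','pad','rack','hook0','hook1','hook2','fan_tip','fanbox','jar','mug']:
            print(t,[(np.round(x['at']).tolist(),round(x['conf'],2)) for x in landmark_of(t,d)])
E
```

```text
pics
{'time': 0.0, 'q': array([ 1.24511649e+00,  2.64761675e-01,  1.60541366e+00, -1.57105334e-06,
        1.27370089e+00, -3.68765562e-02]), 'joint_vel': array([-0.00043114, -0.00041328,  0.00066123,  0.00047767,  0.00049926,
       -0.00070878]), 'joint_torque': array([-2.77370797e-03, -5.15102041e+01, -3.67313468e+01, -4.92916533e-04,
        1.30891905e-02,  4.38020052e-06]), 'tool_pos': array([0.19199577, 0.64635345, 0.23793486]), 'tcp_rot': array([-0.45201617, -3.10848774,  0.00352821]), 'wrist_force': array([-0.43618678, -0.0020098 , -0.61932297]), 'torque': array([ 0.03635312,  0.03216205, -0.02666814]), 'width': 1.000230093899581}
scene 48.98903549296562 0.02440465966937538 282.573508602213 210.77149528667474 [[-0.525, -0.608, 0.596, 1.19], [0.851, -0.383, 0.36, 0.464], [0.01, 0.696, 0.718, 0.921], [0.0, 0.0, 0.0, 1.0]]
board_wide [([426.0, 225.0], 0.96), ([375.0, 301.0], 0.9), ([470.0, 302.0], 0.88)]
board_a [([277.0, 245.0], 0.9), ([327.0, 248.0], 0.23)]
band_a_mid []
hearth [([205.0, 199.0], 0.91)]
slot_wide [([203.0, 221.0], 0.57), ([279.0, 223.0], 0.52)]
slot_back [([16
[... 1037 characters left out ...]
d [([311.0, 304.0], 0.77)]
rack [([269.0, 216.0], 0.85), ([383.0, 318.0], 0.17)]
hook0 [([265.0, 182.0], 0.8), ([246.0, 166.0], 0.69), ([289.0, 210.0], 0.66)]
hook1 [([265.0, 182.0], 0.8), ([246.0, 166.0], 0.69), ([289.0, 210.0], 0.66)]
hook2 [([265.0, 182.0], 0.8), ([246.0, 166.0], 0.69), ([289.0, 210.0], 0.66)]
fan_tip [([384.0, 320.0], 0.66), ([388.0, 256.0], 0.62), ([190.0, 165.0], 0.47)]
fanbox [([206.0, 202.0], 0.63), ([294.0, 234.0], 0.17)]
jar [([364.0, 233.0], 0.83)]
mug [([388.0, 258.0], 0.74)]
wrist 65.94341018099301 0.01284152167712998 280.44468468701024 207.0939652507499 [[-0.001, 0.959, 0.283, 0.072], [1.0, 0.001, 0.001, 0.0], [0.0, 0.283, -0.959, -0.134], [0.0, 0.0, 0.0, 1.0]]
```

View pics/scene0.png

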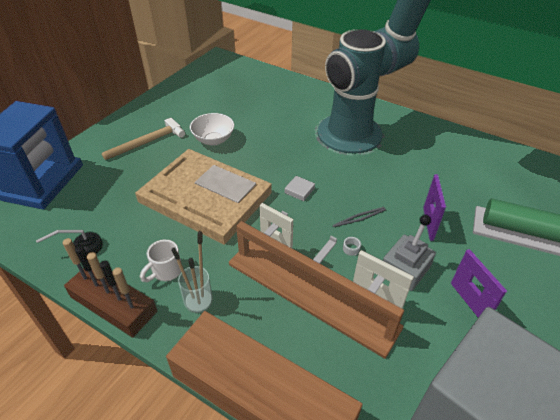

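View pics/side0.png

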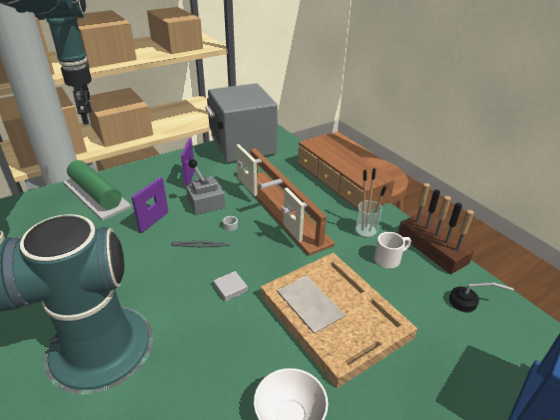

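View pics/wrist0.png

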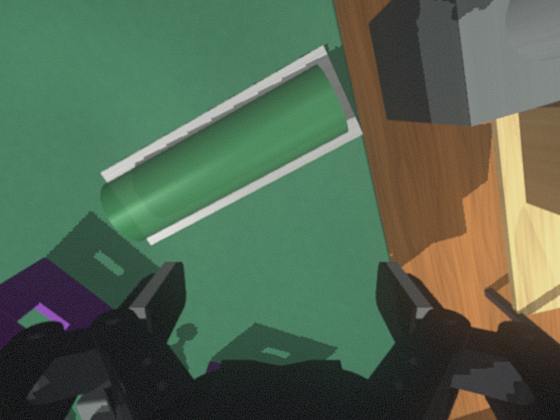

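Scene view: white boards hang at about (382,278) and (277,225). The middle hook at (325,250) is empty. One band stands at (351,245), the purple boards at (433,208) and (478,285) are look-alikes, and the lever knob is at (425,219). Next I'll measure these with the point clouds.

```bash
python3 - <<'E'
from h import *
C={}
for n in ['scene','side']:
    d=read_camera(n); d2=dict(d); pickle.dump(d2,open(n+'.pkl','wb')); C[n]=cloud(d)
    im=cv2.resize(d['image'][:,:,::-1],None,fx=4,fy=4,interpolation=cv2.INTER_CUBIC)
    if n=='scene':
        cv2.imwrite('pics/s_rack.png',im[760:1320,860:1660]); cv2.imwrite('pics/s_hearth.png',im[580:980,520:1120])
    else:
        cv2.imwrite('pics/d_rack.png',im[520:1120,720:1400]); cv2.imwrite('pics/d_hearth.png',im[980:1540,1000:1700])
    for t in ['band_a_mid','board_wide','board_a','fan','jar','mug','hearth','hook0']:
        print(n,t,[(np.round(x['bbox']).tolist(),round(x['conf'],2)) for x in spot_in(t,d)])
# hearth top plane fit
for n in C:
    Q=C[n]; 
    for lo,hi,nm in [(0.031,0.039,'hearth top'),(0.04,0.045,'pad')]:
        m=(Q[...,2]>lo)&(Q[...,2]<hi)&(Q[...,0]>.3)&(Q[...,0]<0.9)&(Q[...,1]<0.0)&(Q[...,1]>-.5)
        m=cv2.morphologyEx(m.astype(np.uint8),cv2.MORPH_OPEN,np.ones((3,3)))
        k,l,s,c=cv2.connectedComponentsWithStats(m); i=1+np.argmax(s[1:,4]); P=Q[l==i]
        r=cv2.minAreaRect(P[:,:2].astype(np.float32)*1000); print(n,nm,r,np.median(P[:,2]),s[i])
E
```

```text
scene band_a_mid [([317.0, 287.0, 172.0, 133.0], 0.72)]
scene board_wide [([434.0, 207.0, 23.0, 65.0], 0.82), ([383.0, 282.0, 62.0, 55.0], 0.81), ([478.0, 282.0, 54.0, 68.0], 0.78), ([317.0, 285.0, 175.0, 147.0], 0.47)]
scene board_a [([276.0, 226.0, 33.0, 45.0], 0.7), ([160.0, 261.0, 41.0, 47.0], 0.28)]
scene fan [([421.0, 233.0, 22.0, 29.0], 0.63)]
scene jar [([422.0, 230.0, 16.0, 28.0], 0.66), ([192.0, 272.0, 39.0, 85.0], 0.64)]
scene mug [([159.0, 261.0, 42.0, 42.0], 0.92), ([205.0, 197.0, 134.0, 97.0], 0.39)]
scene hearth [([203.0, 197.0, 133.0, 93.0], 0.58), ([317.0, 284.0, 172.0, 148.0], 0.26)]
scene hook0 [([316.0, 284.0, 176.0, 147.0], 0.68), ([204.0, 196.0, 135.0, 94.0], 0.16)]
side band_a_mid []
side board_wide [([248.0, 171.0, 18.0, 53.0], 0.96), ([187.0, 160.0, 13.0, 47.0], 0.94), ([151.0, 206.0, 37.0, 55.0], 0.58)]
side board_a [([294.0, 215.0, 18.0, 56.0], 0.92)]
side fan [([192.0, 169.0, 15.0, 15.0], 0.58), ([286.0, 203.0, 92.0, 103.0], 0.18)]
side jar [([372.0, 205.0, 37.0, 68.0], 0.89), ([339.0, 321.0, 158.0, 134.0], 0.65)]
side mug [([392.0, 248.0, 35.0, 39.0], 0.87)]
side hearth [([337.0, 322.0, 153.0, 137.0], 0.9)]
side hook0 [([286.0, 204.0, 94.0, 106.0], 0.86), ([372.0, 206.0, 32.0, 70.0], 0.24)]
scene hearth top ((496.6329650878906, -211.4965362548828), (233.39796447753906, 303.0989685058594), 0.5052732825279236) 0.03664085104997772 [ 142  150  127   86 2911]
scene pad ((451.4155578613281, -173.36517333984375), (147.28802490234375, 90.27899169921875), 88.42320251464844) 0.04276220224905347 [199 165  53  35 627]
side hearth top ((497.1916198730469, -211.6596221923828), (233.32691955566406, 303.234375), 0.3733901381492615) 0.035958683165951744 [ 262  253  154  126 7186]
side pad ((452.3648681640625, -173.6168212890625), (91.42182159423828, 151.45973205566406), 0.46070098876953125) 0.042319971485308194 [ 281  276   63   55 1511]
```

View crops.

View pics/s_rack.png

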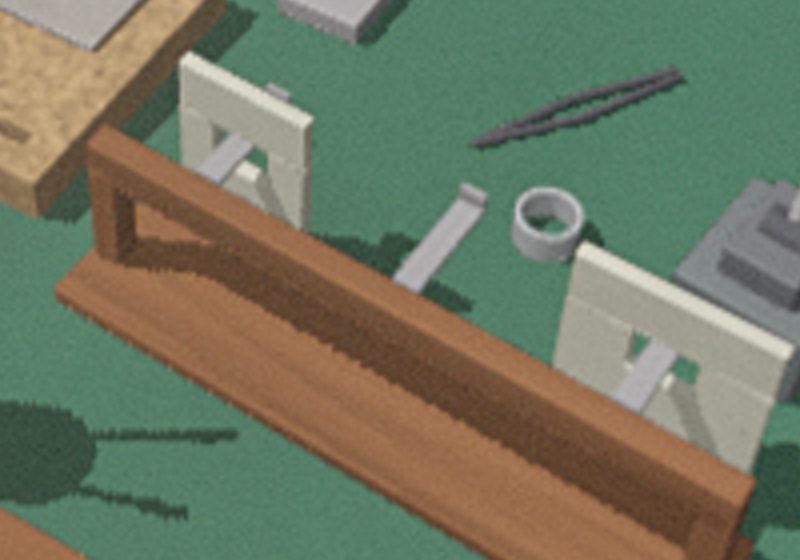

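View pics/d_rack.png

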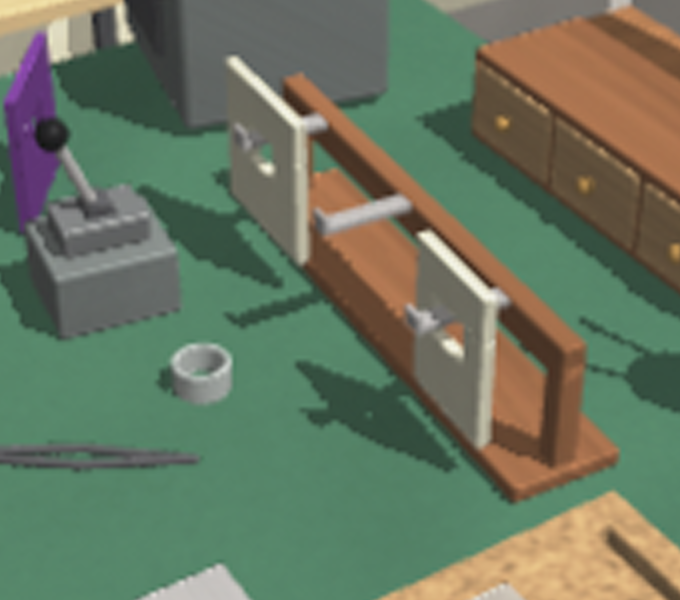

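View pics/d_hearth.png

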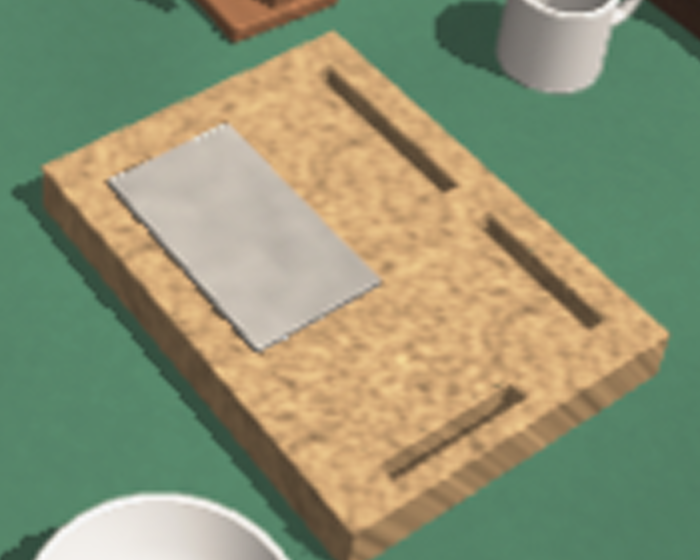

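```bash
python3 - <<'E'
from h import *
C={};D={}
for n in ['scene','side']:
    D[n]=pickle.load(open(n+'.pkl','rb')); C[n]=cloud(D[n])
def comp(n,c,r,lo,hi):
    Q=C[n]; m=np.zeros(Q.shape[:2],bool); m[r[0]:r[1],c[0]:c[1]]=1
    m&=(Q[...,2]>lo)&(Q[...,2]<hi); return Q[m],D[n]['image'][m]
# boards : white pixels
for n,nm,c,r in [('scene','wide',(350,415),(250,312)),('scene','narrow',(258,296),(200,252)),('side','wide',(235,262),(140,200)),('side','narrow',(280,308),(185,245))]:
    P,I=comp(n,c,r,0.02,0.2); w=(I.min(1)>100)&((I.max(1).astype(int)-I.min(1))<45); P=P[w]
    hi=P[P[:,2]>0.09]
    v=cv2.fitLine(hi[:,:2].astype(np.float32),cv2.DIST_HUBER,0,.001,.001).ravel()
    t=(hi[:,:2]-v[2:])@v[:2]; 
    print(n,nm,len(hi),'z',np.percentile(P[:,2],[1,99]).round(4),'dir',v[:2].round(3),'ext',np.percentile(t,[1,99]).round(4),'mid',(v[2:]+v[:2]*np.mean(np.percentile(t,[1,99]))).round(4),'resid',np.percentile((hi[:,:2]-v[2:])@[-v[1],v[0]],[2,98]).round(4))
# band
for n,c,r in [('scene',(340,364),(234,256)),('side',(220,241),(214,232))]:
    P,I=comp(n,c,r,0.018,0.03); print(n,'band',len(P),P.mean(0).round(4),P.min(0).round(3),P.max(0).round(3)); 
    if len(P): print(cv2.minEnclosingCircle(P[:,:2].astype(np.float32)))
# lever knob, box
for n,c,r in [('scene',(405,440),(205,235)),('side',(183,202),(155,180))]:
    P,I=comp(n,c,r,0.1,0.2); k=I.max(1)<60; P=P[k]; print(n,'knob',len(P),P.mean(0).round(4),P.min(0).round(3),P.max(0).round(3))
# fan box top
for n,c,r in [('scene',(375,445),(235,290)),('side',(180,235),(175,220))]:
    P,I=comp(n,c,r,0.055,0.063); print(n,'box',len(P),P.mean(0).round(3),cv2.minAreaRect(P[:,:2].astype(np.float32)*1000))
for n,t,(u,v),z in [('scene','h','',0)] and []: pass
for n,l in {'scene':{'h':[(324,247),(279,219),(384,276)]},'side':{'h':[(265,182),(246,166),(289,210)]}}.items():
    for u,v in l['h']: print(n,'hook',atz(D[n],u,v,.12).round(4))
for n,l in {'scene':[(203,221),(165,201),(174,173)],'side':[(346,284),(362,360)]}.items():
    for u,v in l: print(n,'slot',atz(D[n],u,v,.010).round(4))
# rack bar
for n in C:
    Q=C[n]; m=(Q[...,2]>.117)&(Q[...,2]<.124)&(Q[...,0]>.4)&(Q[...,0]<.9)&(Q[...,1]>-.1)&(Q[...,1]<.4)
    I=D[n]['image']; m&=(I[...,0].astype(int)-I[...,2]>40); print(n,'bar',m.sum(),cv2.minAreaRect(Q[m][:,:2].astype(np.float32)*1000))
for n,b in [('scene',(196,300,167,265)),('side',(364,233,388,258))]:
    print('jar',atz(D[n],b[0],b[1],0).round(3),'mug',atz(D[n],b[2],b[3],0).round(3))
E
```

```text
scene wide 1379 z [0.0543 0.1606] dir [0.05  0.999] ext [-0.0554  0.0621] mid [0.5798 0.3432] resid [-0.0436  0.0085]
scene narrow 761 z [0.0692 0.1609] dir [0.075 0.997] ext [-0.0477  0.0408] mid [0.5725 0.0713] resid [-0.0355  0.0332]
side wide 233 z [0.0345 0.1615] dir [0.04  0.999] ext [-0.1233  0.0732] mid [0.571  0.3005] resid [-0.0486  0.0234]
side narrow 256 z [0.0344 0.1605] dir [0.063 0.998] ext [-0.0336  0.0565] mid [0.5644 0.0692] resid [-0.0402  0.0292]
scene band 107 [0.4504 0.2246 0.0235] [0.427 0.203 0.018] [0.472 0.245 0.029]
((0.44947686791419983, 0.22238300740718842), 0.023577384650707245)
side band 77 [0.4475 0.2212 0.0231] [0.427 0.199 0.018] [0.469 0.244 0.028]
((0.44874268770217896, 0.22188521921634674), 0.024586625397205353)
scene knob 86 [0.415  0.3708 0.1643] [0.403 0.359 0.153] [0.423 0.381 0.173]
side knob 51 [0.4042 0.3626 0.1616] [0.395 0.354 0.147] [0.415 0.372 0.171]
scene box 620 [0.451 0.369 0.06 ] ((437.2391052246094, 364.9885559082031), (90.21842956542969, 103.07707977294922), 81.34204864501953)
side box 260 [0.425 0.346 0.06 ] ((439.7198486328125, 394.4585876464844), (155.95555114746094, 99.74984741210938), 81.37661743164062)
scene hook [0.5724 0.2015 0.12  ]
scene hook [0.5532 0.07   0.12  ]
scene hook [0.575  0.3475 0.12  ]
side hook [0.5679 0.2188 0.12  ]
side hook [0.565  0.3273 0.12  ]
side hook [0.5511 0.067  0.12  ]
scene slot [ 0.5807 -0.153   0.01  ]
scene slot [ 0.5771 -0.2904  0.01  ]
scene slot [ 0.4732 -0.3478  0.01  ]
side slot [ 0.5835 -0.1524  0.01  ]
side slot [ 0.4678 -0.3451  0.01  ]
scene bar 1379 ((675.3732299804688, 104.22624206542969), (219.97158813476562, 565.9466552734375), 26.861690521240234)
side bar 522 ((666.3421630859375, 108.37355041503906), (213.6540069580078, 551.2821655273438), 26.366220474243164)
jar [ 0.781 -0.016  0.   ] mug [ 0.739 -0.142  0.   ]
jar [ 0.77  -0.014  0.   ] mug [ 0.754 -0.132  0.   ]
```

Two white boards hang on the rack: a narrow one at y≈0.07 and a wide one at y≈0.34. I see one band, at about (0.449, 0.222). The hearth is nearly square to the world frame. I'll move the wrist above the band with the jaws along world x.

```bash
cat >> h.py <<'E'
def Rdown(yaw): # yaw 0: tool y=+x world, tool x=+y world, z down
    b=np.array([[0,1,0],[1,0,0],[0,0,-1.]]); return R.from_euler('z',yaw)*R.from_matrix(b)
def plan(pos,yaw=0.0,rot=None):
    s=read_state(); R0=R.from_rotvec(s['tcp_rot']); Rt=rot or Rdown(yaw)
    sl=R0.inv().apply(np.array(pos)-s['tool_pos'])*100; dr=(R0.inv()*Rt).as_rotvec()
    print('slide',sl.round(2).tolist(),'rot',dr.round(3).tolist()); return sl,dr
E
python3 - <<'E'
from h import *
plan([.449,.222,.25]); 
E
```

```text
slide [-36.72, -33.43, -1.07] rot [0.0, -0.0, 1.282]
```

Emit:
play_rows(
  slide=[
    [-36.7,-33.4,-1.1],
    [-36.7,-33.4,-1.1],
    [-36.7,-33.4,-1.1],
    [-36.7,-33.4,-1.1],
    [-36.7,-33.4,-1.1],
    [-36.7,-33.4,-1.1],
    [-36.7,-33.4,-1.1],
    [-36.7,-33.4,-1.1],
    [-36.7,-33.4,-1.1],
    [-36.7,-33.4,-1.1],
    [-36.7,-33.4,-1.1],
    [-36.7,-33.4,-1.1],
  ],
  delta_rot=[
    [0,0,1.282],
    [0,0,1.282],
    [0,0,1.282],
    [0,0,1.282],
    [0,0,1.282],
    [0,0,1.282],
    [0,0,1.282],
    [0,0,1.282],
    [0,0,1.282],
    [0,0,1.282],
    [0,0,1.282],
    [0,0,1.282],
  ],
)

```text
time: 3.65
tool_pos: [0.4498, 0.2202, 0.2508]
tcp_rot: [2.223, 2.219, 0.001]
wrist_force: [0.5, 0.4, -0.4]
width: 1.001
```

```bash
python3 - <<'E'
from h import *
plan([.449,.222,.25]); print(read_state()['q'])
E
```

```text
slide [0.18, -0.08, 0.08] rot [0.001, -0.0, -0.002]
[ 4.05718212e-01 -7.77070641e-02  1.95426729e+00 -3.14735150e-04
  1.26391659e+00  4.07718509e-01]
```

```bash
python3 - <<'E'
from h import *
st=read_state(); d=read_camera('wrist'); save(d,'w1'); Q=cloud(d,st)
for t in ['band_a_mid','board_wide','board_a','hook0']:
    print(t,[(np.round(x['at']).tolist(),round(x['conf'],2)) for x in landmark_of(t,d)])
m=(Q[...,2]>.02)&(Q[...,2]<.028)&(abs(Q[...,0]-.449)<.05)&(abs(Q[...,1]-.222)<.05)
P=Q[m]; print(m.sum(),cv2.minEnclosingCircle(P[:,:2].astype(np.float32)),np.median(P[:,2]))
m=(Q[...,2]>.13)&(Q[...,2]<.166)&(Q[...,0]>.5)&(Q[...,0]<.65)
print(m.sum(), np.nanpercentile(Q[m],[1,50,99],axis=0).round(4) if m.any() else '')
E
```

```text
band_a_mid [([375.0, 300.0], 0.16)]
board_wide [([102.0, 42.0], 0.65), ([404.0, 58.0], 0.6)]
board_a [([373.0, 296.0], 0.56)]
hook0 [([415.0, 215.0], 0.9), ([390.0, 348.0], 0.87), ([451.0, 39.0], 0.74)]
401 ((0.4478396475315094, 0.22284716367721558), 0.02197607420384884) 0.023313816772137952
4349 [[0.5518 0.2837 0.1302]
 [0.5694 0.3249 0.1542]
 [0.5785 0.3606 0.1588]]
```

View pics/w1.png

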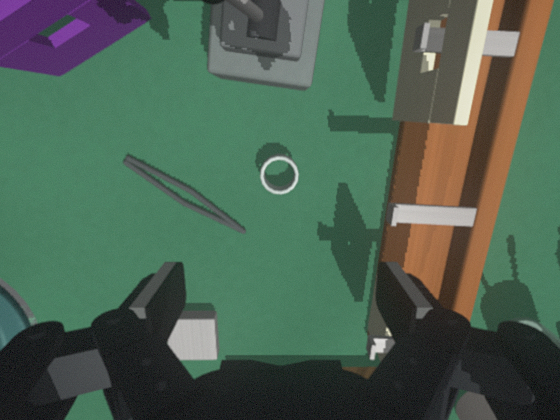

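The band is at pixel (280,175), or about (0.448, 0.2225), and the tweezers are clear of the fingers. I'll descend and grip.

Emit:
play_rows(
  slide=[
    [0.25,-0.15,4],
    [0.25,-0.15,8],
    [0.25,-0.15,12],
    [0.25,-0.15,16],
    [0.25,-0.15,19],
    [0.25,-0.15,21],
    [0.25,-0.15,22.5],
    [0.25,-0.15,23.5],
    [0.25,-0.15,24.1],
    [0.25,-0.15,24.1],
    [0.25,-0.15,24.1],
  ],
  delta_rot=[
    [0,0,0],
    [0,0,0],
    [0,0,0],
    [0,0,0],
    [0,0,0],
    [0,0,0],
    [0,0,0],
    [0,0,0],
    [0,0,0],
    [0,0,0],
    [0,0,0],
  ],
)

```text
time: 4.82
tool_pos: [0.4475, 0.2259, 0.0099]
tcp_rot: [-2.221, -2.221, -0.002]
wrist_force: [-0.9, 0.4, -0.1]
width: 1.001
```

Emit:
play_rows(
  slide=[
    [0,0,0],
    [0,0,0],
    [0,0,0],
    [0,0,0],
    [0,0,0],
    [0,0,0],
    [0,0,0],
    [0,0,0],
    [0,0,0],
    [0,0,0],
  ],
  delta_rot=[
    [0,0,0],
    [0,0,0],
    [0,0,0],
    [0,0,0],
    [0,0,0],
    [0,0,0],
    [0,0,0],
    [0,0,0],
    [0,0,0],
    [0,0,0],
  ],
  hand=0.3,
  force=40,
)

```text
time: 5.65
tool_pos: [0.4484, 0.2262, 0.0113]
tcp_rot: [-2.222, -2.221, -0.004]
wrist_force: [-1.6, -0.1, 6.0]
width: 0.497
```

Emit:
play_rows(
  slide=[
    [0,0,-3],
    [0,0,-7],
    [0,0,-11],
    [-4,0,-13],
    [-8,0,-13],
    [-12,0,-13],
    [-16,0,-13],
    [-20,0,-13],
    [-24,0,-13],
    [-28,0,-13],
    [-32,0,-13],
    [-36,0,-13],
  ],
  delta_rot=[
    [0,0,0],
    [0,0,0],
    [0,0,0],
    [0,0,0],
    [0,0,0],
    [0,0,0],
    [0,0,0],
    [0,0,0],
    [0,0,0],
    [0,0,0],
    [0,0,0],
    [0,0,0],
  ],
)

```text
time: 6.65
tool_pos: [0.4474, -0.1361, 0.1411]
tcp_rot: [2.222, 2.22, 0.005]
wrist_force: [1.7, -0.1, -0.7]
width: 0.501
```

```bash
python3 - <<'E'
from h import *
d=read_camera('side'); save(d,'side1')
plan([.452,-.170,.10]); print(read_state()['width'],read_state()['tool_pos'])
E
```

```text
slide [-2.69, 0.39, 4.17] rot [0.004, 0.004, -0.004]
0.5011723472625887 [ 0.44800132 -0.14287964  0.14160791]
```

View pics/side1.png

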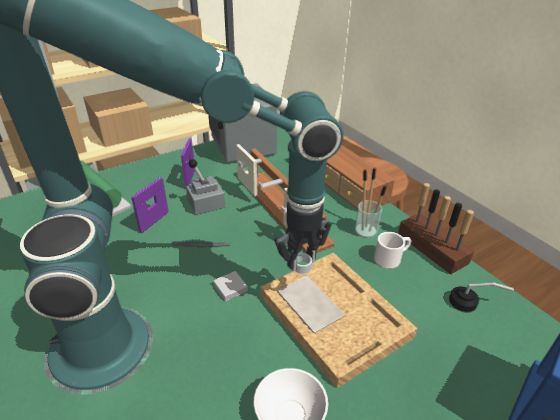

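The band is held, at pixel (303,262). I'll lower it onto the pad.

Emit:
play_rows(
  slide=[
    [-2.7,0.4,0],
    [-2.7,0.4,2],
    [-2.7,0.4,4],
    [-2.7,0.4,5.5],
    [-2.7,0.4,7],
    [-2.7,0.4,8],
    [-2.7,0.4,8.4],
    [-2.7,0.4,8.7],
    [-2.7,0.4,8.75],
    [-2.7,0.4,8.8],
    [-2.7,0.4,8.8],
    [-2.7,0.4,8.8],
  ],
  delta_rot=[
    [0,0,0],
    [0,0,0],
    [0,0,0],
    [0,0,0],
    [0,0,0],
    [0,0,0],
    [0,0,0],
    [0,0,0],
    [0,0,0],
    [0,0,0],
    [0,0,0],
    [0,0,0],
  ],
)

```text
time: 7.7
tool_pos: [0.453, -0.1705, 0.0546]
tcp_rot: [2.22, 2.212, 0.001]
wrist_force: [0.2, 0.2, -0.4]
width: 0.497
```

Emit:
play_rows(
  slide=[
    [0,0,0],
    [0,0,0],
    [0,0,0],
    [0,0,0],
    [0,0,0],
    [0,0,0],
    [0,0,0],
    [0,0,-2],
    [0,0,-5],
    [0,0,-9],
    [0,0,-13],
    [0,0,-17],
  ],
  delta_rot=[
    [0,0,0],
    [0,0,0],
    [0,0,0],
    [0,0,0],
    [0,0,0],
    [0,0,0],
    [0,0,0],
    [0,0,0],
    [0,0,0],
    [0,0,0],
    [0,0,0],
    [0,0,0],
  ],
  hand=0.9,
)

```text
time: 8.7
tool_pos: [0.4513, -0.1693, 0.2259]
tcp_rot: [2.221, 2.213, 0.0]
wrist_force: [1.1, -0.1, 0.4]
width: 0.899
```

```bash
python3 - <<'E'
from h import *
st=read_state(); d=read_camera('wrist'); save(d,'w2'); Q=cloud(d,st)
m=(Q[...,2]>.055)&(Q[...,2]<.072)&(abs(Q[...,0]-.449)<.05)&(abs(Q[...,1]+.172)<.06)
P=Q[m]; print(m.sum(),cv2.minEnclosingCircle(P[:,:2].astype(np.float32)),np.median(P[:,2]))
for t in ['slot_wide','slot_back','slot_side']:
    print(t,[(np.round(x['at']).tolist(),round(x['conf'],2),atz(d,*x['at'],.01,st).round(4)) for x in landmark_of(t,d)])
print(st['tool_pos'])
E
```

```text
723 ((0.45259228348731995, -0.1733756810426712), 0.021954352036118507) 0.06508486130588137
slot_wide [([401.0, 162.0], 0.75, array([ 0.5819, -0.1513,  0.01  ])), ([320.0, 214.0], 0.55, array([ 0.4963, -0.2096,  0.01  ]))]
slot_back [([391.0, 276.0], 0.7, array([ 0.5842, -0.2891,  0.01  ]))]
slot_side [([296.0, 313.0], 0.67, array([ 0.4701, -0.3393,  0.01  ]))]
[ 0.45132045 -0.16934149  0.22588547]
```

View pics/w2.png

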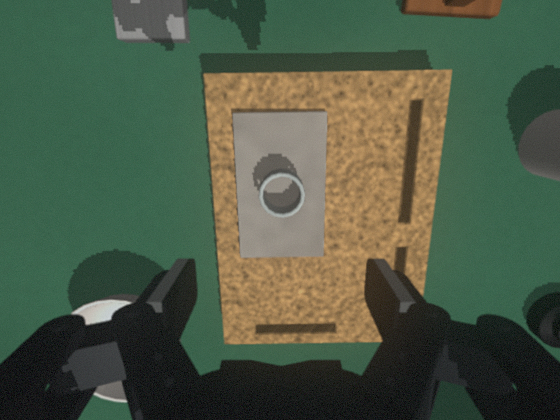

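The band stands on the pad at pixel (281,195), or (0.4526, −0.1734). Next I'll measure the slot openings.

```bash
cat > slots.py <<'E'
from h import *
def slots(d,st=None):
    im=cv2.cvtColor(d['image'],cv2.COLOR_RGB2GRAY); im=cv2.GaussianBlur(im,(3,3),0)
    for nm,c,l,ang in [('wide',(.582,-.152),(.124,.0115),90),('back',(.582,-.290),(.094,.0115),90),('side',(.470,-.343),(.094,.0115),0)]:
        # warp top plane patch 0.25mm/px
        S=0.0005; W=int((l[0]+.06)/S); H=int(.06/S)
        a=np.radians(ang); ex=np.array([np.cos(a),np.sin(a)]); ey=np.array([-np.sin(a),np.cos(a)])
        gx,gy=np.meshgrid((np.arange(W)-W/2)*S,(np.arange(H)-H/2)*S)
        X=np.array(c)+gx[...,None]*ex+gy[...,None]*ey
        P=np.concatenate([X,np.full(X.shape[:2]+(1,),.036)],-1)
        T=np.linalg.inv(Twc(d,st)); q=P@T[:3,:3].T+T[:3,3]; s=np.stack([q[...,0],-q[...,1]],-1)/-q[...,2:3]
        s=s*(1+d['k1']*(s**2).sum(-1,keepdims=True))*f_of(d)+[d['cx'],d['cy']]
        w=cv2.remap(im,s[...,0].astype(np.float32),s[...,1].astype(np.float32),cv2.INTER_LINEAR,borderValue=255)
        cv2.imwrite(f'pics/slot_{d.get("shot",0)}_{nm}.png',w)
        t=cv2.threshold(w,0,255,cv2.THRESH_OTSU)[0]
        m=(w<t*0.9).astype(np.uint8); m=cv2.morphologyEx(m,cv2.MORPH_OPEN,np.ones((7,7))); k,L,ss,cc=cv2.connectedComponentsWithStats(m)
        if k<2: print(nm,'none'); continue
        i=1+np.argmax(ss[1:,4]); pts=np.argwhere(L==i)[:,::-1].astype(np.float32)
        r=cv2.minAreaRect(pts); cx,cy=(np.array(r[0])-[W/2,H/2])*S
        p=np.array(c)+cx*ex+cy*ey; print(nm,p.round(4),(np.array(r[1])*S*1000).round(1),round(r[2],2))
E
python3 - <<'E'
from slots import *
st=read_state(); d=read_camera('wrist'); slots(d,st)
for n in ['scene','side']: d=read_camera(n); print(n); slots(d)
E
```

```text
wide [ 0.5817 -0.1498] [123.5  12.3] 0.44
back [ 0.5822 -0.3035] [ 59.5 127. ] 90.0
side [ 0.4697 -0.3678] [153.5  10.5] 0.0
scene
wide [ 0.5833 -0.1505] [122.   10.1] 0.75
back [ 0.5848 -0.2882] [11.5 92.5] 90.0
side [ 0.4695 -0.3428] [92.1 12.8] 0.49
side
wide [ 0.5817 -0.151 ] [120.   13.2] 0.7
back [ 0.5824 -0.288 ] [91.  13.1] 1.0
side [ 0.4682 -0.3442] [94.6 11.9] 1.17
```

```bash
python3 - <<'E'
from h import *
plan([.575,-.27,.16])
E
```

```text
slide [-10.02, 12.45, 6.32] rot [0.002, 0.004, -0.004]
```

Emit:
play_rows(
  slide=[
    [-2,3,1],
    [-4,6,2],
    [-6,9,4],
    [-10,12.4,6.3],
    [-10,12.4,6.3],
    [-10,12.4,6.3],
    [-10,12.4,6.3],
  ],
  delta_rot=[
    [0,0,0],
    [0,0,0],
    [0,0,0],
    [0,0,0],
    [0,0,0],
    [0,0,0],
    [0,0,0],
  ],
)

```text
time: 9.63
tool_pos: [0.573, -0.2693, 0.1568]
tcp_rot: [-2.225, -2.215, 0.004]
wrist_force: [-0.9, 0.1, -0.3]
width: 0.897
```

```bash
python3 - <<'E'
from slots import *
st=read_state(); d=read_camera('wrist'); st2=read_state(); save(d,'w3'); print(st['tool_pos'],st2['tool_pos']); slots(d,st)
Q=cloud(d,st)
m=(Q[...,2]>.031)&(Q[...,2]<.039); print(cv2.minAreaRect(Q[m][:,:2].astype(np.float32)*1000))
E
```

```text
[ 0.57298759 -0.26925849  0.15675174] [ 0.57309634 -0.26892935  0.15803683]
wide [ 0.5822 -0.184 ] [ 59.5 120. ] 90.0
back [ 0.584  -0.2868] [13.  93.5] 90.0
side [ 0.4665 -0.3455] [55. 98.] 90.0
((555.0614624023438, -249.1482391357422), (512.9512939453125, 273.3052978515625), 3.7666988372802734)
```

View pics/w3.png

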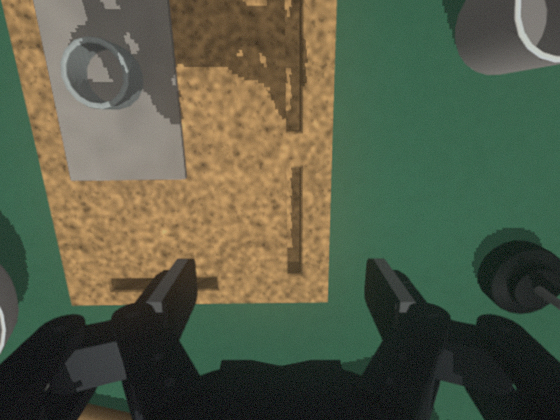

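```bash
python3 - <<'E'
from h import *
plan([.555,.07,.27])
E
```

```text
slide [33.87, -1.96, -11.24] rot [-0.002, 0.001, -0.004]
```

Emit:
play_rows(
  slide=[
    [0,0,-4],
    [2,0,-8],
    [6,-1,-11.2],
    [10,-2,-11.2],
    [14,-2,-11.2],
    [18,-2,-11.2],
    [22,-2,-11.2],
    [26,-2,-11.2],
    [30,-2,-11.2],
    [33.9,-2,-11.2],
    [33.9,-2,-11.2],
    [33.9,-2,-11.2],
  ],
  delta_rot=[
    [0,0,0],
    [0,0,0],
    [0,0,0],
    [0,0,0],
    [0,0,0],
    [0,0,0],
    [0,0,0],
    [0,0,0],
    [0,0,0],
    [0,0,0],
    [0,0,0],
    [0,0,0],
  ],
)

```text
time: 10.68
tool_pos: [0.5531, 0.073, 0.2702]
tcp_rot: [2.22, 2.223, -0.002]
wrist_force: [-0.8, 0.6, 0.2]
width: 0.899
```

```bash
cat > top.py <<'E'
from h import *
def top(d,st,zlo=.145,zhi=.168,xr=(.5,.66),yr=(-.05,.45)):
    Q=cloud(d,st); I=d['image']; 
    m=(Q[...,2]>zlo)&(Q[...,2]<zhi)&(Q[...,0]>xr[0])&(Q[...,0]<xr[1])&(Q[...,1]>yr[0])&(Q[...,1]<yr[1])&(I.min(-1)>90)&(I.max(-1).astype(int)-I.min(-1)<60)
    k,L,s,c=cv2.connectedComponentsWithStats(m.astype(np.uint8))
    for i in range(1,k):
        if s[i,4]<150: continue
        P=Q[L==i]; zt=np.percentile(P[:,2],98); P=P[P[:,2]>zt-.004]
        r=cv2.minAreaRect(P[:,:2].astype(np.float32)*1000); print('top',s[i].tolist(),'zt',round(zt,4),'rect',np.round(r[0],1),np.round(r[1],1),round(r[2],2), 'bbox',P.min(0).round(4),P.max(0).round(4))
E
python3 - <<'E'
from top import *
st=read_state(); d=read_camera('wrist'); save(d,'w4'); print(st['tool_pos']); top(d,st); pickle.dump((d,st),open('w4.pkl','wb'))
E
```

```text
[0.55307122 0.07295839 0.27024669]
top [289, 151, 23, 110, 1427] zt 0.1588 rect [567.8  70.4] [90.  10.1] 85.81 bbox [0.5596 0.0255 0.1549] [0.5757 0.1154 0.1596]
```

View pics/w4.png

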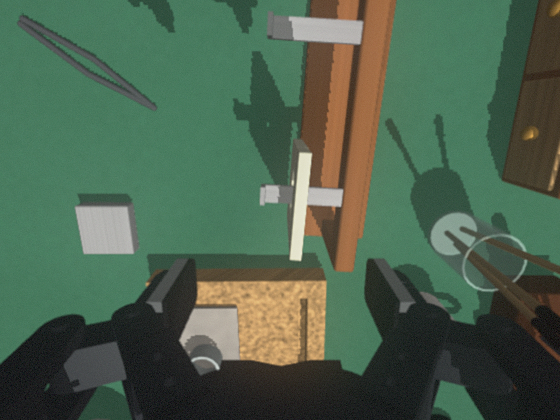

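The narrow board's top strip runs from pixel (301,150) to (296,260), centred at (0.5678, 0.0704) with yaw −4.2°. Its measured width is 90 mm, as described. Now I'll line up above it.

```bash
python3 - <<'E'
from h import *
plan([.5678,.0704,.20],-.073);plan([.5678,.0704,.142],-.073)
E
```

```text
slide [-0.08, 1.45, 7.02] rot [-0.001, 0.002, 0.072]
slide [-0.07, 1.45, 12.82] rot [-0.001, 0.002, 0.072]
```

Emit:
play_rows(
  slide=[
    [0,1.4,2],
    [0,1.4,5],
    [0,1.4,7],
    [0,1.4,7],
    [0,1.4,7],
    [0,1.4,7],
    [0,1.4,7],
  ],
  delta_rot=[
    [0,0,0.072],
    [0,0,0.072],
    [0,0,0.072],
    [0,0,0.072],
    [0,0,0.072],
    [0,0,0.072],
    [0,0,0.072],
  ],
)

```text
time: 11.32
tool_pos: [0.5686, 0.0706, 0.2025]
tcp_rot: [2.3, 2.136, 0.001]
wrist_force: [-0.3, -0.2, 0.0]
width: 0.901
```

```bash
python3 - <<'E'
from top import *
st=read_state(); d=read_camera('wrist'); save(d,'w5'); print(st['tool_pos']); top(d,st)
plan([.5678,.0704,.142],-.073)
E
```

```text
[0.56860376 0.07060838 0.20245592]
top [271, 160, 18, 145, 2413] zt 0.1587 rect [567.8  70.4] [90.3 10. ] 85.82 bbox [0.56   0.0254 0.1553] [0.5758 0.1156 0.1598]
slide [-0.03, -0.1, 6.05] rot [0.003, 0.001, -0.001]
```

Emit:
play_rows(
  slide=[
    [0,-0.1,2],
    [0,-0.1,4],
    [0,-0.1,5.3],
    [0,-0.1,5.9],
    [0,-0.1,6.0],
    [0,-0.1,6.0],
    [0,-0.1,6.0],
  ],
  delta_rot=[
    [0,0,0],
    [0,0,0],
    [0,0,0],
    [0,0,0],
    [0,0,0],
    [0,0,0],
    [0,0,0],
  ],
)

```text
time: 11.95
tool_pos: [0.5686, 0.0709, 0.1436]
tcp_rot: [2.299, 2.136, 0.003]
wrist_force: [-0.1, -0.7, 0.4]
width: 0.899
```

Emit:
play_rows(
  slide=[
    [0,0,0],
    [0,0,0],
    [0,0,0],
    [0,0,0],
    [0,0,0],
    [0,0,0],
    [0,0,0],
    [0,0,0],
    [0,0,0],
    [0,0,0],
    [0,0,0],
    [0,0,0],
  ],
  delta_rot=[
    [0,0,0],
    [0,0,0],
    [0,0,0],
    [0,0,0],
    [0,0,0],
    [0,0,0],
    [0,0,0],
    [0,0,0],
    [0,0,0],
    [0,0,0],
    [0,0,0],
    [0,0,0],
  ],
  hand=0.0,
  force=60,
)

```text
time: 12.95
tool_pos: [0.5687, 0.0709, 0.1439]
tcp_rot: [2.299, 2.135, 0.004]
wrist_force: [-0.3, 0.6, 5.0]
width: 0.103
```

Emit:
play_rows(
  slide=[
    [0,0,-0.6],
    [0,0,-1.2],
    [0,0,-1.8],
    [0,0,-1.8],
    [0,0,-1.8],
    [0,-1,-1.8],
    [0,-2.2,-1.8],
    [0,-3.4,-1.8],
    [0,-4.6,-1.8],
    [0,-5,-1.8],
    [0,-5,-1.8],
    [0,-5,-1.8],
  ],
  delta_rot=[
    [0,0,0],
    [0,0,0],
    [0,0,0],
    [0,0,0],
    [0,0,0],
    [0,0,0],
    [0,0,0],
    [0,0,0],
    [0,0,0],
    [0,0,0],
    [0,0,0],
    [0,0,0],
  ],
)

```text
time: 13.95
tool_pos: [0.5185, 0.0747, 0.1619]
tcp_rot: [2.298, 2.135, 0.005]
wrist_force: [0.5, 1.0, -1.8]
width: 0.099
```

```bash
python3 - <<'E'
from top import *
st=read_state(); print(st['tool_pos'],st['wrist_force'],st['width'])
d=read_camera('side'); im=cv2.resize(d['image'][100:300,180:420,::-1],None,fx=3,fy=3,interpolation=cv2.INTER_CUBIC); cv2.imwrite('pics/side2.png',im)
plan([.583,-.288,.23],.008)
E
```

```text
[0.51853975 0.07467817 0.16191042] [ 0.53745285  1.01726849 -1.83033989] 0.098791385162863
slide [-35.7, 9.08, -6.72] rot [0.006, 0.001, -0.081]
```

View pics/side2.png

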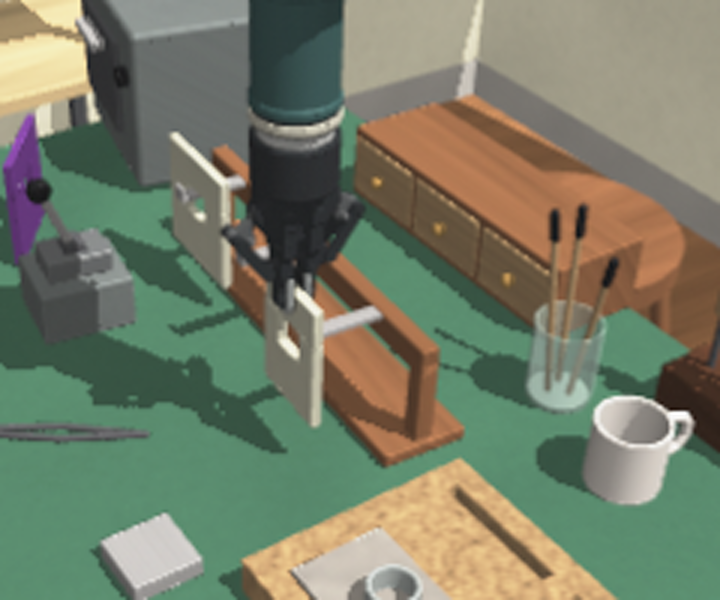

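The board is clear of the hook. I'll carry it high to above slot_back.

Emit:
play_rows(
  slide=[
    [0,-0.5,-3.5],
    [-1,0,-6.7],
    [-5,1.3,-6.7],
    [-9,2.3,-6.7],
    [-13,3.3,-6.7],
    [-17,4.3,-6.7],
    [-21,5.3,-6.7],
    [-25,6.3,-6.7],
    [-29,7.3,-6.7],
    [-33,8.5,-6.7],
    [-35.7,9.1,-6.7],
    [-35.7,9.1,-6.7],
  ],
  delta_rot=[
    [0,0,0],
    [0,0,0],
    [0,0,-0.02],
    [0,0,-0.04],
    [0,0,-0.06],
    [0,0,-0.081],
    [0,0,-0.081],
    [0,0,-0.081],
    [0,0,-0.081],
    [0,0,-0.081],
    [0,0,-0.081],
    [0,0,-0.081],
  ],
)

```text
time: 15.0
tool_pos: [0.5841, -0.2944, 0.2296]
tcp_rot: [2.212, 2.219, 0.002]
wrist_force: [0.1, 1.2, -0.3]
width: 0.103
```

```bash
python3 - <<'E'
from top import *
st=read_state(); d=read_camera('wrist'); save(d,'w6'); print(st['tool_pos'],R.from_rotvec(st['tcp_rot']).as_matrix().round(4).tolist())
from slots import slots; slots(d,st); top(d,st,.2,.27,(.5,.66),(-.4,-.1))
plan([.583,-.288,.23],.008)
for n in ['scene','side']: d=read_camera(n); save(d,n+'6')
E
```

```text
[ 0.58409491 -0.29442515  0.22962847] [[-0.003, 1.0, 0.0069], [1.0, 0.0031, -0.0048], [-0.0048, 0.0069, -1.0]]
wide [ 0.5822 -0.1865] [ 59.5 115. ] 90.0
back [ 0.584  -0.2693] [57.5 24. ] 0.0
side [ 0.4697 -0.368 ] [153.5  10. ] 0.0
top [268, 185, 26, 180, 4045] zt 0.2448 rect [ 583.5 -291.3] [83.6 10. ] 89.96 bbox [ 0.5785 -0.3331  0.241 ] [ 0.5885 -0.2495  0.2585]
slide [0.34, -0.07, -0.06] rot [0.006, 0.002, -0.004]
```

View pics/w6.png

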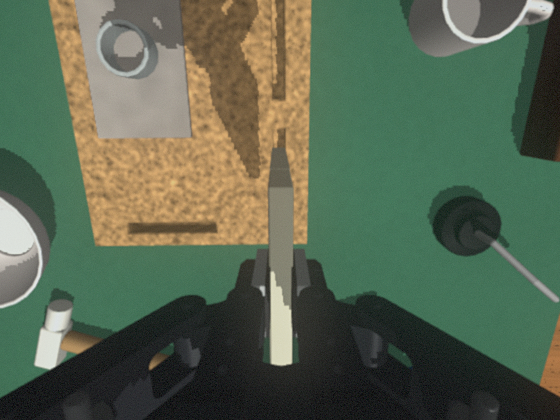

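```bash
python3 - <<'E'
from h import *
st=read_state(); d=read_camera('wrist'); im=d['image']; pickle.dump((d,st),open('w7.pkl','wb')); print(st['tool_pos'])
cv2.imwrite('pics/w7c.png',cv2.resize(im[0:210,210:350,::-1],None,fx=4,fy=4,interpolation=cv2.INTER_CUBIC)[240:840])
g=cv2.cvtColor(im,cv2.COLOR_RGB2GRAY).astype(int)
for v in [20,40,60,80,90,130,138,144,150,155,160,170,180]:
    print(v,[ (u,g[v,u]) for u in range(262,300)][0][0], g[v,262:300].tolist())
E
```

```text
[ 0.58327729 -0.28811137  0.22936039]
20 262 [165, 159, 152, 144, 145, 145, 147, 151, 151, 146, 132, 125, 151, 159, 161, 152, 117, 101, 103, 103, 100, 95, 92, 81, 107, 141, 154, 152, 147, 143, 137, 128, 116, 126, 140, 154, 155, 149]
40 262 [139, 137, 141, 148, 154, 155, 152, 150, 148, 150, 141, 124, 121, 131, 138, 135, 107, 92, 87, 93, 88, 94, 91, 81, 95, 124, 148, 154, 154, 162, 161, 155, 147, 143, 148, 152, 150, 142]
60 262 [154, 149, 151, 156, 161, 162, 159, 157, 159, 155, 148, 136, 149, 159, 159, 161, 152, 110, 92, 90, 94, 95, 90, 82, 95, 115, 130, 140, 146, 143, 137, 142, 149, 147, 140, 135, 132, 133]
80 262 [132, 130, 132, 146, 144, 146, 153, 160, 162, 161, 148, 134, 150, 164, 164, 158, 138, 98, 85, 81, 82, 87, 89, 80, 100, 134, 149, 155, 167, 172, 176, 168, 158, 149, 145, 146, 145, 150]
90 262 [144, 154, 164, 176, 180, 174, 163, 153, 143, 131, 124, 123, 152, 161, 154, 136, 97, 85, 89, 92, 99, 106, 103, 92, 101, 135, 156, 159, 163, 163, 151, 138, 140, 141, 143, 142, 146, 147]
130 262 [166, 159, 154, 158, 162, 161, 171, 173, 167, 162, 158, 152, 141, 133, 129, 134, 143, 150, 159,
[... 696 characters left out ...]
5, 136, 141, 143, 143, 138, 106, 92, 93, 92, 94, 92, 93, 91, 96, 92, 94, 92, 89, 89, 92, 108, 144, 160, 165, 158, 155, 147, 142, 135, 137, 141, 145, 146, 147]
160 262 [140, 150, 157, 163, 161, 156, 152, 144, 122, 98, 95, 96, 92, 91, 98, 95, 96, 95, 94, 95, 94, 95, 93, 91, 90, 111, 150, 163, 166, 171, 177, 178, 172, 161, 148, 142, 146, 145]
170 262 [139, 118, 113, 114, 121, 138, 149, 142, 110, 91, 97, 92, 93, 97, 95, 95, 97, 98, 98, 95, 97, 96, 100, 93, 93, 94, 96, 113, 136, 139, 136, 138, 149, 158, 158, 151, 138, 140]
180 262 [160, 171, 172, 177, 171, 161, 131, 98, 94, 94, 92, 91, 91, 91, 92, 94, 91, 95, 91, 95, 97, 97, 94, 91, 96, 95, 94, 91, 99, 110, 133, 129, 134, 139, 148, 151, 155, 152]
```

View pics/w7c.png

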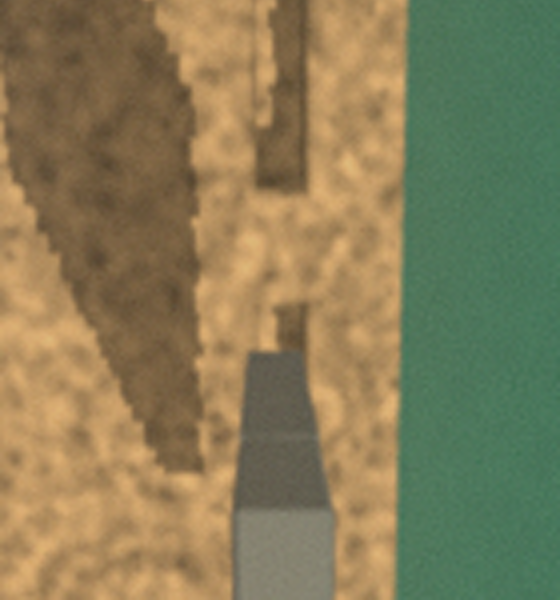

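```bash
python3 - <<'E'
from h import *
d,st=pickle.load(open('w7.pkl','rb'))
for nm,u,v,z in [('slotW L',273.7,106,.036),('slotW R',286.4,106,.036),('slotW end',280,107,.036),('slotB top end R',286.5,135.5,.036),('slotB L',275.,140,.036),
  ('foot L',271.7,148,.114),('foot R',286.3,148,.114),('foot',279,148,.114),('topL',268.4,187,.245),('topR',293.4,187,.245),('hearth far edge',311.,100,.036),('hearth far2',309,160,.036),('slotW R0',286,3,.036)]:
    print(nm,atz(d,u,v,z,st).round(4))
E
```

```text
slotW L [ 0.5768 -0.2111  0.036 ]
slotW R [ 0.5891 -0.2111  0.036 ]
slotW end [ 0.5829 -0.212   0.036 ]
slotB top end R [ 0.5895 -0.2389  0.036 ]
slotB L [ 0.5781 -0.2433  0.036 ]
foot L [ 0.5765 -0.2428  0.114 ]
foot R [ 0.5876 -0.2427  0.114 ]
foot [ 0.582  -0.2427  0.114 ]
topL [ 0.578  -0.2431  0.245 ]
topR [ 0.5874 -0.243   0.245 ]
hearth far edge [ 0.6126 -0.2055  0.036 ]
hearth far2 [ 0.6125 -0.263   0.036 ]
slotW R0 [ 0.5878 -0.1244  0.036 ]
```

```bash
python3 - <<'E'
from h import *
print(read_state()['tool_pos'])
plan([.5848,-.287,.158],.0075)
E
```

```text
[ 0.58322126 -0.28732375  0.22945506]
slide [0.03, 0.12, 7.15] rot [0.005, 0.0, 0.0]
```

Emit:
play_rows(
  slide=[
    [0,0.15,1.5],
    [0,0.15,3],
    [0,0.15,4.5],
    [0,0.15,6],
    [0,0.15,7],
    [0,0.15,7.1],
    [0,0.15,7.1],
    [0,0.15,7.1],
    [0,0.15,7.1],
    [0,0.15,7.1],
  ],
  delta_rot=[
    [0.005,0,0],
    [0.005,0,0],
    [0.005,0,0],
    [0.005,0,0],
    [0.005,0,0],
    [0.005,0,0],
    [0.005,0,0],
    [0.005,0,0],
    [0.005,0,0],
    [0.005,0,0],
  ],
)

```text
time: 16.03
tool_pos: [0.5859, -0.2877, 0.1599]
tcp_rot: [2.211, 2.228, 0.001]
wrist_force: [0.3, 0.5, -0.7]
width: 0.099
```

```bash
python3 - <<'E'
from h import *
st=read_state(); d=read_camera('wrist'); im=d['image']; pickle.dump((d,st),open('w8.pkl','wb')); print(st['tool_pos'],st['wrist_force'])
cv2.imwrite('pics/w8c.png',cv2.resize(im[60:200,210:350,::-1],None,fx=4,fy=4,interpolation=cv2.INTER_CUBIC))
d=read_camera('side'); cv2.imwrite('pics/side8.png',cv2.resize(d['image'][220:370,250:430,::-1],None,fx=4,fy=4,interpolation=cv2.INTER_CUBIC))
E
```

```text
[ 0.58593817 -0.28765788  0.15989973] [ 0.30843211  0.49936495 -0.71047906]
```

View pics/w8c.png

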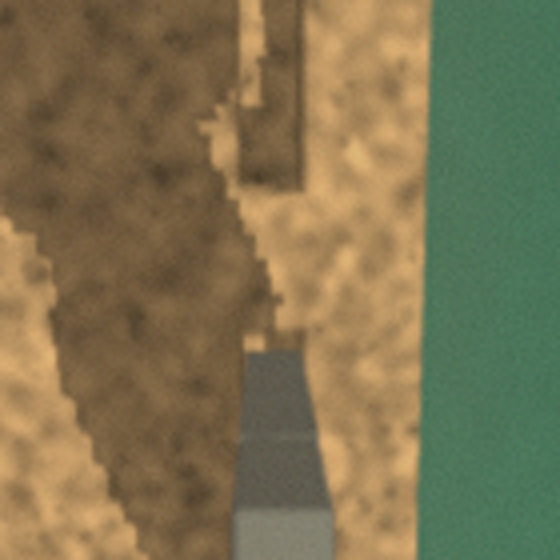

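View pics/side8.png

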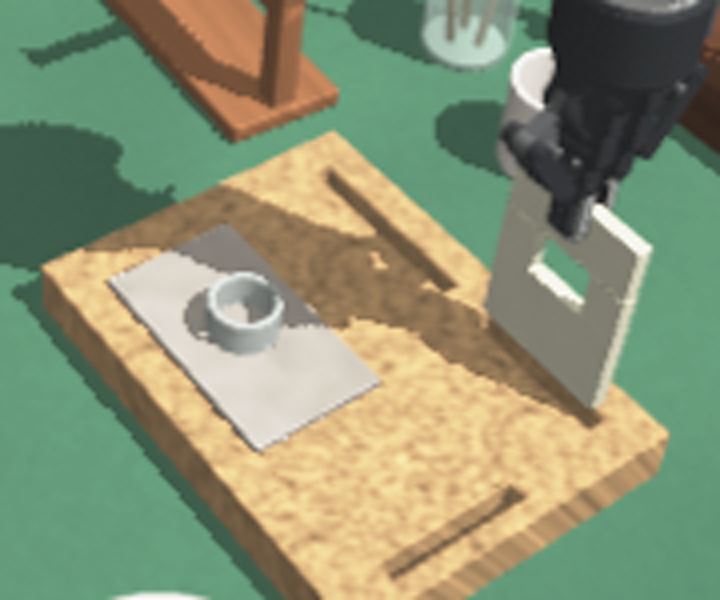

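```bash
python3 - <<'E'
from h import *
d,st=pickle.load(open('w8.pkl','rb'))
P=lambda c,r:(210+c/4-.375,60+r/4-.375)
for nm,c,r,z in [('slotW L',239,150,.036),('slotW R',302,150,.036),('slotW end',270,188,.036),('slotB L',245,340,.036),('slotB R',304,340,.036),('slotB end',275,328,.036),('foot L',245,352,.044),('foot R',302,352,.044)]:
    print(nm,atz(d,*P(c,r),z,st).round(4))
print(read_state()['tool_pos']); plan([.585,-.287,.1255],.0075)
E
```

```text
slotW L [ 0.5768 -0.2055  0.036 ]
slotW R [ 0.5887 -0.2054  0.036 ]
slotW end [ 0.5827 -0.2123  0.036 ]
slotB L [ 0.5779 -0.2408  0.036 ]
slotB R [ 0.5895 -0.2407  0.036 ]
slotB end [ 0.5838 -0.2384  0.036 ]
foot L [ 0.5781 -0.2422  0.044 ]
foot R [ 0.589  -0.2422  0.044 ]
[ 0.5856422  -0.28763562  0.15953095]
slide [0.07, -0.07, 3.4] rot [0.002, 0.001, 0.0]
```

Emit:
play_rows(
  slide=[
    [0.15,0,0.3],
    [0.15,0,0.6],
    [0.15,0,0.9],
    [0.15,0,1.2],
    [0.15,0,1.5],
    [0.15,0,1.8],
    [0.15,0,1.8],
    [0.15,0,1.8],
  ],
  delta_rot=[
    [0,0,0],
    [0,0,0],
    [0,0,0],
    [0,0,0],
    [0,0,0],
    [0,0,0],
    [0,0,0],
    [0,0,0],
  ],
)

```text
time: 16.8
tool_pos: [0.5854, -0.2862, 0.141]
tcp_rot: [2.212, 2.229, -0.0]
wrist_force: [0.1, -1.0, -1.0]
width: 0.106
```

Emit:
play_rows(
  slide=[
    [0,0,0.3],
    [0,0,0.6],
    [0,0,0.9],
    [0,0,1.1],
    [0,0,1.3],
    [0,0,1.4],
    [0,0,1.5],
    [0,0,1.55],
    [0,0,1.55],
    [0,0,1.55],
  ],
  delta_rot=[
    [0,0,0],
    [0,0,0],
    [0,0,0],
    [0,0,0],
    [0,0,0],
    [0,0,0],
    [0,0,0],
    [0,0,0],
    [0,0,0],
    [0,0,0],
  ],
)

```text
time: 17.63
tool_pos: [0.5856, -0.2862, 0.1262]
tcp_rot: [2.212, 2.229, 0.0]
wrist_force: [-1.7, 1.5, 4.0]
width: 0.104
```

Emit:
play_rows(
  slide=[
    [0,0,0.1],
    [0,0,0.2],
    [0,0,0.3],
    [0,0,0.3],
  ],
  delta_rot=[
    [0,0,0],
    [0,0,0],
    [0,0,0],
    [0,0,0],
  ],
)

```text
time: 17.97
tool_pos: [0.5862, -0.2862, 0.1261]
tcp_rot: [2.21, 2.228, 0.001]
wrist_force: [-4.1, 3.3, 14.1]
width: 0.099
```

Emit:
play_rows(
  slide=[
    [0,0,-0.1],
    [0,0,-0.1],
    [0,0,-0.1],
    [0,0,-0.1],
    [0,0,-0.1],
    [0,0,-0.1],
    [0,0,-0.1],
    [0,0,-3],
    [0,0,-7],
    [0,0,-10],
    [0,0,-10],
    [0,0,-10],
  ],
  delta_rot=[
    [0,0,0],
    [0,0,0],
    [0,0,0],
    [0,0,0],
    [0,0,0],
    [0,0,0],
    [0,0,0],
    [0,0,0],
    [0,0,0],
    [0,0,0],
    [0,0,0],
    [0,0,0],
  ],
  hand=0.9,
)

```text
time: 18.97
tool_pos: [0.5877, -0.287, 0.2296]
tcp_rot: [2.206, 2.224, 0.004]
wrist_force: [0.1, 0.6, -0.9]
width: 0.904
```

```bash
python3 - <<'E'
from top import *
st=read_state(); d=read_camera('wrist'); save(d,'w9'); print(st['tool_pos']); top(d,st,.12,.17,(.5,.66),(-.4,-.2))
d=read_camera('side'); cv2.imwrite('pics/side9.png',cv2.resize(d['image'][100:370,130:430,::-1],None,fx=2,fy=2,interpolation=cv2.INTER_CUBIC))
E
```

```text
[ 0.58774084 -0.28698418  0.22960538]
top [271, 148, 15, 120, 1667] zt 0.1407 rect [ 586.4 -284.8] [10.  89.5] 0.6 bbox [ 0.5812 -0.3295  0.137 ] [ 0.5916 -0.24    0.142 ]
```

View pics/side9.png

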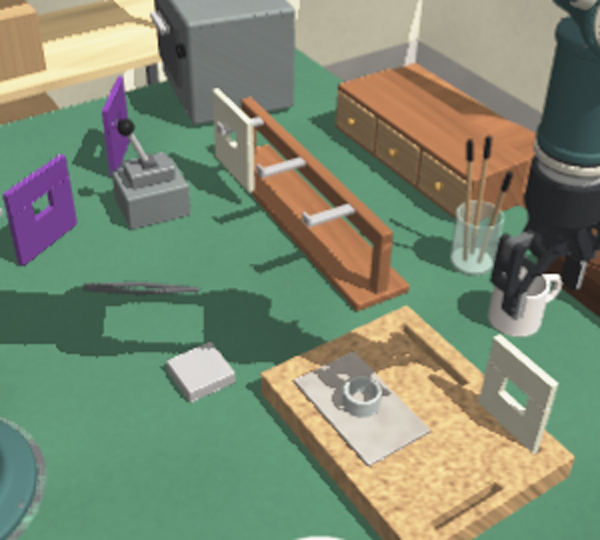

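The narrow board is seated: its top is at z 0.1407, against 0.140 expected. Next is the wide board.

```bash
python3 - <<'E'
from h import *
plan([.575,.34,.27],-.073)
E
```

```text
slide [62.58, -0.55, -4.54] rot [0.002, 0.001, 0.081]
```

Emit:
play_rows(
  slide=[
    [1,0,-4],
    [5,0,-4.5],
    [9,0,-4.5],
    [13,0,-4.5],
    [17,0,-4.5],
    [21,0,-4.5],
    [25,0,-4.5],
    [29,0,-4.5],
    [33,0,-4.5],
    [37,0,-4.5],
    [41,0,-4.5],
    [45,0,-4.5],
  ],
  delta_rot=[
    [0,0,0],
    [0,0,0],
    [0,0,0.02],
    [0,0,0.04],
    [0,0,0.06],
    [0,0,0.08],
    [0,0,0.08],
    [0,0,0.08],
    [0,0,0.08],
    [0,0,0.08],
    [0,0,0.08],
    [0,0,0.08],
  ],
)

```text
time: 20.07
tool_pos: [0.5802, 0.1659, 0.267]
tcp_rot: [2.3, 2.14, -0.005]
wrist_force: [0.7, -0.5, 0.4]
width: 0.9
```

```bash
python3 - <<'E'
from h import *
plan([.575,.34,.27],-.073)
E
```

```text
slide [17.33, -1.77, -0.33] rot [-0.002, 0.002, 0.001]
```

Emit:
play_rows(
  slide=[
    [4,-0.4,-0.3],
    [8,-0.8,-0.3],
    [12,-1.2,-0.3],
    [15,-1.6,-0.3],
    [17.3,-1.8,-0.3],
    [17.3,-1.8,-0.3],
    [17.3,-1.8,-0.3],
    [17.3,-1.8,-0.3],
  ],
  delta_rot=[
    [0,0,0],
    [0,0,0],
    [0,0,0],
    [0,0,0],
    [0,0,0],
    [0,0,0],
    [0,0,0],
    [0,0,0],
  ],
)

```text
time: 20.73
tool_pos: [0.5739, 0.3389, 0.2675]
tcp_rot: [-2.299, -2.14, 0.011]
wrist_force: [0.4, 0.1, -0.3]
width: 0.904
```

```bash
python3 - <<'E'
from top import *
read_camera('scene')
st=read_state(); d=read_camera('wrist'); save(d,'w10'); print(st['tool_pos']); top(d,st,yr=(.2,.45)); 
E
```

```text
[0.57425011 0.3384932  0.26806586]
top [273, 122, 17, 148, 1883] zt 0.1588 rect [574.2 343.2] [119.3  10. ] 87.28 bbox [0.5666 0.2835 0.1551] [0.5819 0.4029 0.1599]
```

View pics/w10.png

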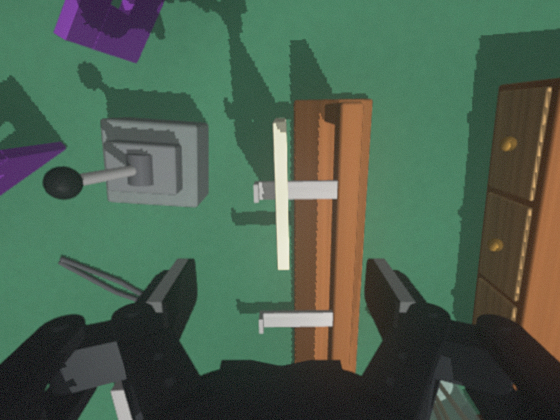

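The wide board's top runs from pixel (280,120) to (283,270), 119 mm long, centred at (0.5742, 0.3432) with yaw −2.7°.

```bash
python3 - <<'E'
from h import *
plan([.5742,.3432,.20],-.0475)
E
```

```text
slide [0.51, -0.05, 6.86] rot [-0.004, 0.004, -0.026]
```

Emit:
play_rows(
  slide=[
    [0.5,0,2],
    [0.5,0,4],
    [0.5,0,6],
    [0.5,0,6.9],
    [0.5,0,6.9],
    [0.5,0,6.9],
    [0.5,0,6.9],
  ],
  delta_rot=[
    [-0.004,0.004,-0.026],
    [-0.004,0.004,-0.026],
    [-0.004,0.004,-0.026],
    [-0.004,0.004,-0.026],
    [-0.004,0.004,-0.026],
    [-0.004,0.004,-0.026],
    [-0.004,0.004,-0.026],
  ],
)

```text
time: 21.42
tool_pos: [0.5756, 0.3429, 0.2012]
tcp_rot: [2.274, 2.167, 0.004]
wrist_force: [0.2, 0.3, 0.7]
width: 0.895
```

```bash
python3 - <<'E'
from top import *
st=read_state(); d=read_camera('wrist'); print(st['tool_pos']); top(d,st,yr=(.2,.45)); plan([.5742,.3432,.142],-.0475)
E
```

```text
[0.57560793 0.34291574 0.20116729]
top [270, 134, 18, 192, 3253] zt 0.1588 rect [574.2 343.3] [119.4  10. ] 87.48 bbox [0.5669 0.2837 0.155 ] [0.5817 0.4031 0.1599]
slide [-0.02, -0.17, 5.96] rot [0.003, -0.002, -0.0]
```

Emit:
play_rows(
  slide=[
    [0,-0.15,2],
    [0,-0.15,4],
    [0,-0.15,5.3],
    [0,-0.15,5.8],
    [0,-0.15,5.9],
    [0,-0.15,5.9],
    [0,-0.15,5.9],
  ],
  delta_rot=[
    [0.003,-0.002,0],
    [0.003,-0.002,0],
    [0.003,-0.002,0],
    [0.003,-0.002,0],
    [0.003,-0.002,0],
    [0.003,-0.002,0],
    [0.003,-0.002,0],
  ],
)

```text
time: 22.05
tool_pos: [0.5752, 0.3439, 0.1439]
tcp_rot: [2.273, 2.167, 0.003]
wrist_force: [0.2, 0.9, 0.0]
width: 0.901
```

Emit:
play_rows(
  slide=[
    [0,0,0],
    [0,0,0],
    [0,0,0],
    [0,0,0],
    [0,0,0],
    [0,0,0],
    [0,0,0],
    [0,0,0],
    [0,0,0],
    [0,0,0],
    [0,0,0],
    [0,0,0],
  ],
  delta_rot=[
    [0,0,0],
    [0,0,0],
    [0,0,0],
    [0,0,0],
    [0,0,0],
    [0,0,0],
    [0,0,0],
    [0,0,0],
    [0,0,0],
    [0,0,0],
    [0,0,0],
    [0,0,0],
  ],
  hand=0.0,
  force=60,
)

```text
time: 23.05
tool_pos: [0.5752, 0.3439, 0.1442]
tcp_rot: [2.274, 2.167, 0.003]
wrist_force: [-2.1, -0.2, 4.7]
width: 0.104
```

Emit:
play_rows(
  slide=[
    [0,0,-0.6],
    [0,0,-1.2],
    [0,0,-1.8],
    [0,0,-1.8],
    [0,0,-1.8],
    [0,-1,-1.8],
    [0,-2.2,-1.8],
    [0,-3.4,-1.8],
    [0,-4.2,-1.8],
    [0,-4.5,-1.8],
    [0,-4.5,-1.8],
    [0,-4.5,-1.8],
  ],
  delta_rot=[
    [0,0,0],
    [0,0,0],
    [0,0,0],
    [0,0,0],
    [0,0,0],
    [0,0,0],
    [0,0,0],
    [0,0,0],
    [0,0,0],
    [0,0,0],
    [0,0,0],
    [0,0,0],
  ],
)

```text
time: 24.05
tool_pos: [0.5301, 0.3462, 0.1624]
tcp_rot: [2.273, 2.168, 0.004]
wrist_force: [0.5, 0.2, -1.4]
width: 0.103
```

```bash
python3 - <<'E'
from top import *
st=read_state(); print(st['tool_pos'],st['wrist_force'],st['width'])
d=read_camera('side'); im=cv2.resize(d['image'][80:260,130:370,::-1],None,fx=3,fy=3,interpolation=cv2.INTER_CUBIC); cv2.imwrite('pics/side10.png',im)
plan([.585,-.1495,.25],.0075)
E
```

```text
[0.53006277 0.34624192 0.16239086] [ 0.47096955  0.21250714 -1.40668184] 0.10328565783991388
slide [-49.25, 7.83, -8.81] rot [0.003, -0.001, -0.055]
```

View pics/side10.png

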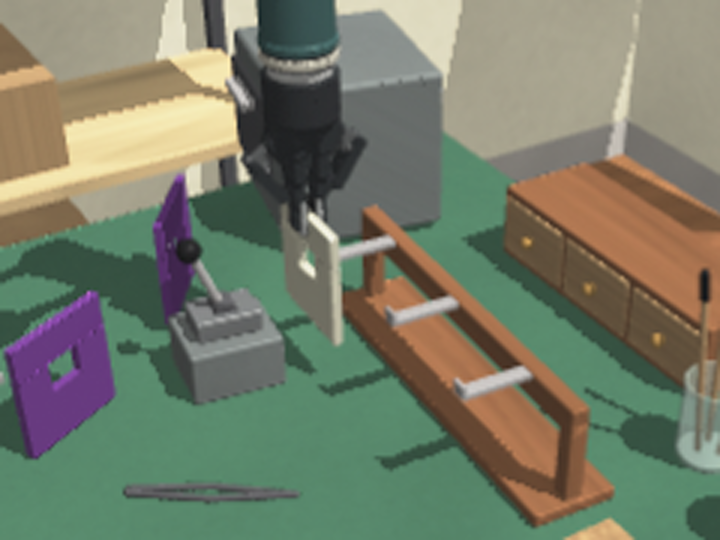

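Emit:
play_rows(
  slide=[
    [0,0,-3.5],
    [0,0,-7],
    [0,0,-10],
    [-4,0,-10.5],
    [-8,0,-10.5],
    [-12,0,-10.5],
    [-16,1,-10.5],
    [-20,2,-10.5],
    [-24,3,-10.5],
    [-28,4,-10.5],
    [-32,5,-10.5],
    [-36,6,-10.5],
  ],
  delta_rot=[
    [0,0,0],
    [0,0,0],
    [0,0,0],
    [0,0,0],
    [0,0,0],
    [0,0,-0.02],
    [0,0,-0.04],
    [0,0,-0.055],
    [0,0,-0.055],
    [0,0,-0.055],
    [0,0,-0.055],
    [0,0,-0.055],
  ],
)

```text
time: 25.1
tool_pos: [0.5735, -0.0187, 0.2675]
tcp_rot: [2.212, 2.228, 0.006]
wrist_force: [1.0, -0.4, -1.8]
width: 0.1
```

```bash
python3 - <<'E'
from top import *
d=read_camera('scene')
plan([.585,-.1495,.25],.0075)
E
```

```text
slide [-12.29, 0.95, 1.83] rot [0.005, 0.006, -0.004]
```

Emit:
play_rows(
  slide=[
    [-3,0.3,0],
    [-6,0.6,0.5],
    [-9,0.9,1],
    [-11.5,1,1.8],
    [-12.3,1,1.8],
    [-12.3,1,1.8],
    [-12.3,1,1.8],
    [-12.3,1,1.8],
    [-12.3,1,1.8],
  ],
  delta_rot=[
    [0.005,0.006,-0.004],
    [0.005,0.006,-0.004],
    [0.005,0.006,-0.004],
    [0.005,0.006,-0.004],
    [0.005,0.006,-0.004],
    [0.005,0.006,-0.004],
    [0.005,0.006,-0.004],
    [0.005,0.006,-0.004],
    [0.005,0.006,-0.004],
  ],
)

```text
time: 25.9
tool_pos: [0.5858, -0.1482, 0.2509]
tcp_rot: [2.211, 2.231, 0.001]
wrist_force: [0.7, -0.5, -1.4]
width: 0.104
```

```bash
python3 - <<'E'
from h import *
read_camera('scene')
plan([.585,-.1495,.162],.0075); print(read_state()['tool_pos'])
E
```

```text
slide [-0.12, -0.09, 8.89] rot [0.001, 0.0, 0.002]
[ 0.58580661 -0.1482294   0.25092212]
```

Emit:
play_rows(
  slide=[
    [-0.1,-0.15,2.5],
    [-0.1,-0.15,5],
    [-0.1,-0.15,7],
    [-0.1,-0.15,8.5],
    [-0.1,-0.15,8.9],
    [-0.1,-0.15,8.9],
    [-0.1,-0.15,8.9],
    [-0.1,-0.15,8.9],
  ],
  delta_rot=[
    [0,0,0],
    [0,0,0],
    [0,0,0],
    [0,0,0],
    [0,0,0],
    [0,0,0],
    [0,0,0],
    [0,0,0],
  ],
)

```text
time: 26.62
tool_pos: [0.5856, -0.1493, 0.1638]
tcp_rot: [2.208, 2.23, 0.003]
wrist_force: [-0.2, 0.8, -1.2]
width: 0.098
```

```bash
python3 - <<'E'
from h import *
st=read_state(); d=read_camera('wrist'); im=d['image']; pickle.dump((d,st),open('w11.pkl','wb')); print(st['tool_pos'],st['wrist_force'])
cv2.imwrite('pics/w11c.png',cv2.resize(im[60:200,210:350,::-1],None,fx=4,fy=4,interpolation=cv2.INTER_CUBIC))
d=read_camera('side'); cv2.imwrite('pics/side11.png',cv2.resize(d['image'][180:350,250:430,::-1],None,fx=4,fy=4,interpolation=cv2.INTER_CUBIC)[:600])
E
```

```text
[ 0.58564746 -0.14925547  0.16375994] [-0.21065511  0.81807025 -1.22103118]
```

View pics/w11c.png

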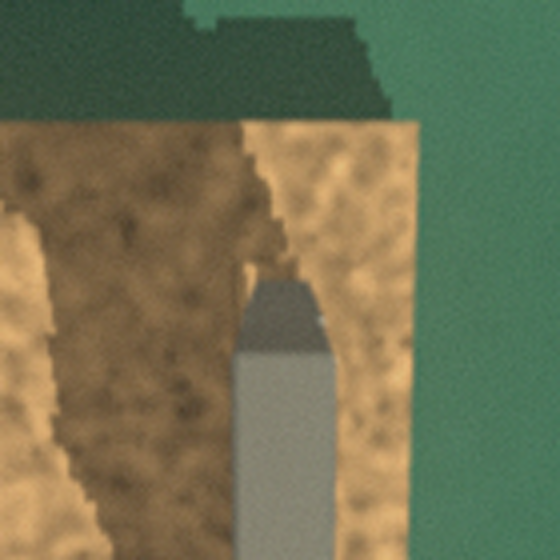

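View pics/side11.png

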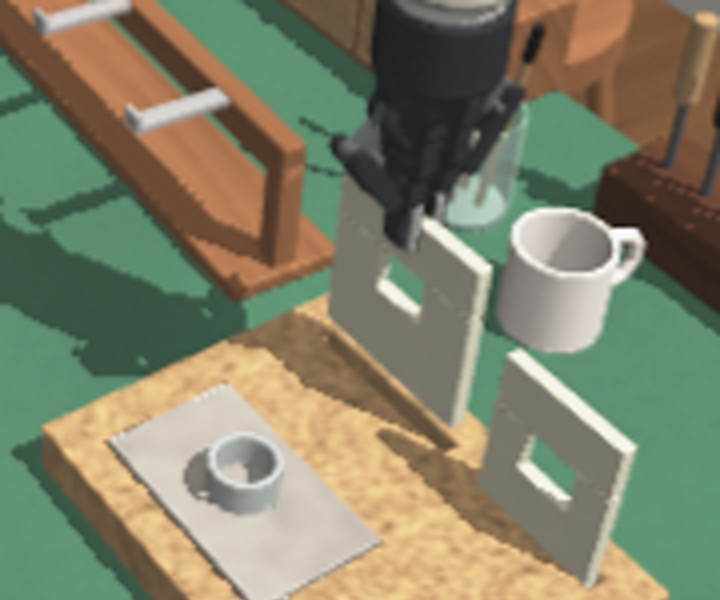

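```bash
python3 - <<'E'
from h import *
d,st=pickle.load(open('w11.pkl','rb'))
P=lambda c,r:(210+c/4-.375,60+r/4-.375)
for nm,c,r,z in [('slot L',244,266,.036),('slot R',297,266,.036),('slot end',270,262,.036),('foot L',254,282,.048),('foot R',304,282,.048),('far edge',415,280,.036),('edge y',300,121,.036)]:
    print(nm,atz(d,*P(c,r),z,st).round(4))
cv2.imwrite('pics/w11d.png',cv2.resize(d['image'][110:150,250:310,::-1],None,fx=12,fy=12,interpolation=cv2.INTER_CUBIC))
E
```

```text
slot L [ 0.5774 -0.0884  0.036 ]
slot R [ 0.5878 -0.0883  0.036 ]
slot end [ 0.5825 -0.0876  0.036 ]
foot L [ 0.5796 -0.0908  0.048 ]
foot R [ 0.589  -0.0907  0.048 ]
far edge [ 0.6111 -0.0908  0.036 ]
edge y [ 0.5881 -0.0616  0.036 ]
```

View pics/w11d.png

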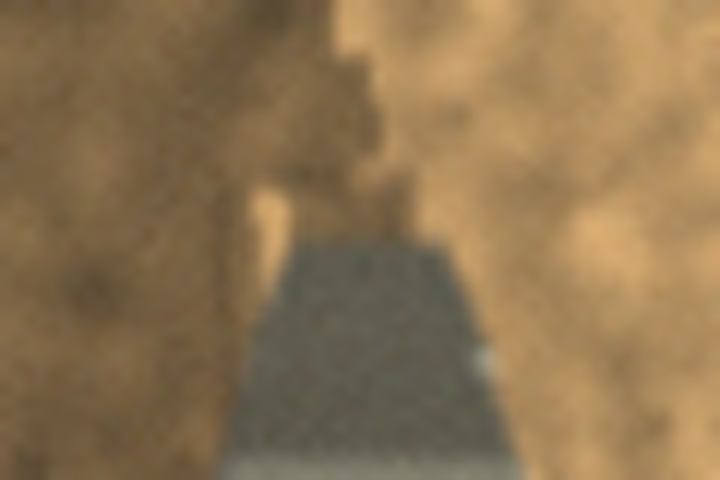

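```bash
python3 - <<'E'
from h import *
d,st=pickle.load(open('w11.pkl','rb'))
P=lambda c,r:(250+c/12-.46,110+r/12-.46)
for nm,c,r,z in [('slot L',246,200,.036),('slot R',414,200,.036),('slot end',330,185,.036),('foot L',292,242,.048),('foot R',447,242,.048)]:
    print(nm,atz(d,*P(c,r),z,st).round(4))
print(read_state()['tool_pos'])
E
```

```text
slot L [ 0.577  -0.0885  0.036 ]
slot R [ 0.588  -0.0884  0.036 ]
slot end [ 0.5825 -0.0875  0.036 ]
foot L [ 0.5802 -0.0905  0.048 ]
foot R [ 0.5899 -0.0904  0.048 ]
[ 0.58556054 -0.14946096  0.16375159]
```

Emit:
play_rows(
  slide=[
    [0.05,-0.2,0],
    [0.05,-0.2,0],
    [0.05,-0.2,0.3],
    [0.05,-0.2,0.6],
    [0.05,-0.2,0.8],
    [0.05,-0.2,0.8],
    [0.05,-0.2,0.8],
    [0.05,-0.2,0.8],
  ],
  delta_rot=[
    [0,0,0],
    [0,0,0],
    [0,0,0],
    [0,0,0],
    [0,0,0],
    [0,0,0],
    [0,0,0],
    [0,0,0],
  ],
)

```text
time: 27.38
tool_pos: [0.5835, -0.149, 0.1555]
tcp_rot: [2.209, 2.229, 0.003]
wrist_force: [0.4, -0.1, -0.6]
width: 0.101
```

```bash
python3 - <<'E'
from h import *
st=read_state(); d=read_camera('wrist'); pickle.dump((d,st),open('w12.pkl','wb')); print(st['tool_pos'],st['wrist_force'])
cv2.imwrite('pics/w12d.png',cv2.resize(d['image'][110:150,250:310,::-1],None,fx=12,fy=12,interpolation=cv2.INTER_CUBIC))
E
```

```text
[ 0.58353211 -0.14897873  0.15551888] [ 0.41076055 -0.11606204 -0.63073146]
```

View pics/w12d.png

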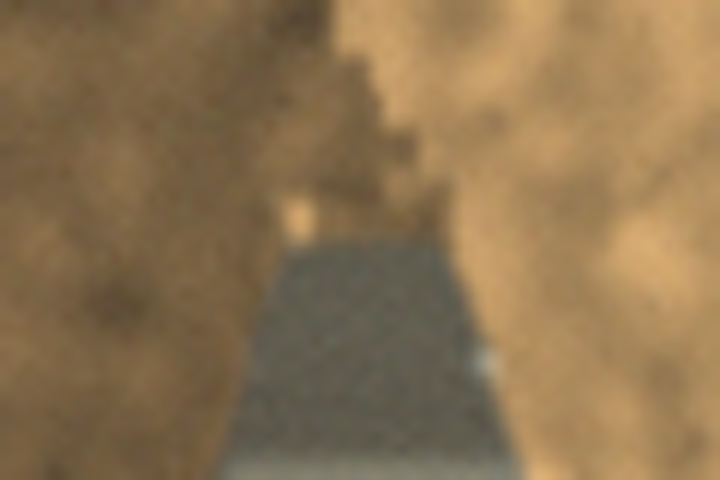

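Now the foot (290–450) lines up with the slot (282–450) in the crop. I'll go down slowly.

Emit:
play_rows(
  slide=[
    [0,0,0.3],
    [0,0,0.6],
    [0,0,0.9],
    [0,0,1.1],
    [0,0,1.3],
    [0,0,1.3],
  ],
  delta_rot=[
    [0,0,0],
    [0,0,0],
    [0,0,0],
    [0,0,0],
    [0,0,0],
    [0,0,0],
  ],
)

```text
time: 27.93
tool_pos: [0.583, -0.1488, 0.1416]
tcp_rot: [2.21, 2.23, 0.002]
wrist_force: [-0.9, -0.1, -1.3]
width: 0.105
```

Emit:
play_rows(
  slide=[
    [0,0,0.3],
    [0,0,0.6],
    [0,0,0.9],
    [0,0,1.2],
    [0,0,1.4],
    [0,0,1.6],
    [0,0,1.7],
    [0,0,1.8],
    [0,0,1.8],
  ],
  delta_rot=[
    [0,0,0],
    [0,0,0],
    [0,0,0],
    [0,0,0],
    [0,0,0],
    [0,0,0],
    [0,0,0],
    [0,0,0],
    [0,0,0],
  ],
)

```text
time: 28.68
tool_pos: [0.5835, -0.1489, 0.1261]
tcp_rot: [2.209, 2.23, 0.003]
wrist_force: [-5.0, 1.8, 10.6]
width: 0.1
```

Emit:
play_rows(
  slide=[
    [0,0,-0.1],
    [0,0,-0.1],
    [0,0,-0.1],
    [0,0,-0.1],
    [0,0,-0.1],
    [0,0,-0.1],
    [0,0,-0.1],
    [0,0,-3],
    [0,0,-7],
    [0,0,-11],
    [0,0,-13],
    [0,0,-13],
  ],
  delta_rot=[
    [0,0,0],
    [0,0,0],
    [0,0,0],
    [0,0,0],
    [0,0,0],
    [0,0,0],
    [0,0,0],
    [0,0,0],
    [0,0,0],
    [0,0,0],
    [0,0,0],
    [0,0,0],
  ],
  hand=0.9,
)

```text
time: 29.68
tool_pos: [0.5867, -0.1499, 0.2637]
tcp_rot: [2.202, 2.222, 0.012]
wrist_force: [0.0, 0.1, 0.9]
width: 0.902
```

```bash
python3 - <<'E'
from top import *
st=read_state(); d=read_camera('wrist'); save(d,'w13'); print(st['tool_pos']); top(d,st,.12,.17,(.5,.66),(-.4,0)); Q=cloud(d,st)
m=(Q[...,2]>.055)&(Q[...,2]<.072)&(abs(Q[...,0]-.449)<.06)&(abs(Q[...,1]+.172)<.08)
P=Q[m]; print(m.sum(),cv2.minEnclosingCircle(P[:,:2].astype(np.float32)) if m.any() else '')
plan([.45,.15,.33])
E
```

```text
[ 0.5867201  -0.14986602  0.26366802]
top [268, 127, 13, 140, 1729] zt 0.1408 rect [ 582.8 -149.5] [  9.8 119.2] 0.43 bbox [ 0.5778 -0.209   0.137 ] [ 0.5881 -0.0899  0.1418]
top [272, 296, 11, 69, 729] zt 0.1406 rect [ 585.8 -277.1] [ 9.5 75.6] 0.51 bbox [ 0.5811 -0.3148  0.1368] [ 0.5909 -0.2393  0.1414]
707 ((0.4528692364692688, -0.17339202761650085), 0.022241562604904175)
slide [30.05, -13.18, -7.2] rot [0.01, 0.003, 0.009]
```

View pics/w13.png

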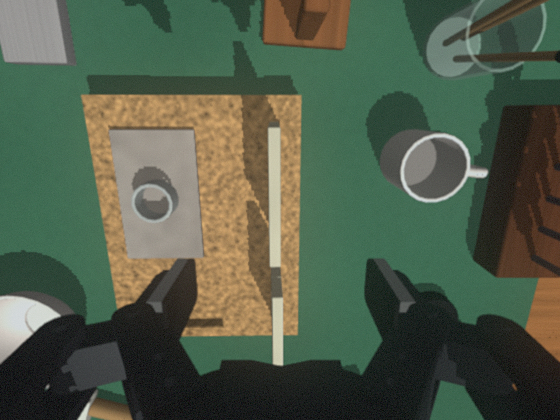

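Both boards are home: the tops are at z 0.1406 and 0.1408, from pixel (275,128) to (278,365). The band is on the pad at (153,202). Before touching the lever I'll check that no second band is hidden.

Emit:
play_rows(
  slide=[
    [0,0,-4],
    [4,-2,-7],
    [8,-4,-7.2],
    [12,-6,-7.2],
    [16,-8,-7.2],
    [20,-10,-7.2],
    [24,-12,-7.2],
    [28,-13,-7.2],
    [30,-13,-7.2],
    [30,-13,-7.2],
    [30,-13,-7.2],
  ],
  delta_rot=[
    [0,0,0],
    [0,0,0],
    [0.01,0,0.009],
    [0.01,0,0.009],
    [0.01,0,0.009],
    [0.01,0,0.009],
    [0.01,0,0.009],
    [0.01,0,0.009],
    [0.01,0,0.009],
    [0.01,0,0.009],
    [0.01,0,0.009],
  ],
)

```text
time: 30.65
tool_pos: [0.4502, 0.1515, 0.3281]
tcp_rot: [2.215, 2.227, -0.007]
wrist_force: [-0.4, -0.2, -0.0]
width: 0.899
```

```bash
python3 - <<'E'
from h import *
st=read_state()
d=read_camera('wrist'); save(d,'w14'); print(st['tool_pos'])
C=[(n,read_camera(n)) for n in ['scene','side']]
for n,d in C: save(d,n+'14')
for n,d in C+[]:
    print(n,[(x['at'],x['conf']) for x in landmark_of('band_a_mid',d)],[(np.round(x['bbox']),round(x['conf'],2)) for x in spot_in('band_a_mid',d)])
plan([.43,.33,.33])
E
```

```text
[0.45024724 0.15152806 0.32805048]
scene [] []
side [] [(array([388., 300.,  33.,  58.]), 0.7), (array([370., 205.,  33.,  68.]), 0.58), (array([196., 170.,  18.,  16.]), 0.16)]
slide [18.17, -2.26, -0.09] rot [-0.0, 0.003, -0.002]
```

View pics/w14.png

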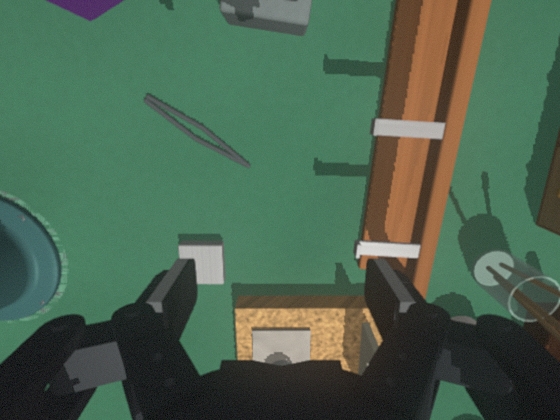

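View pics/scene14.png

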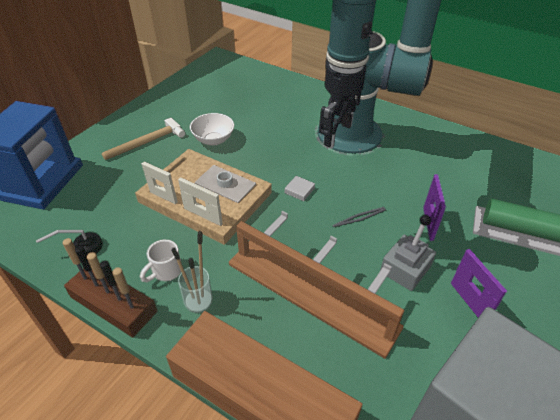

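View pics/side14.png

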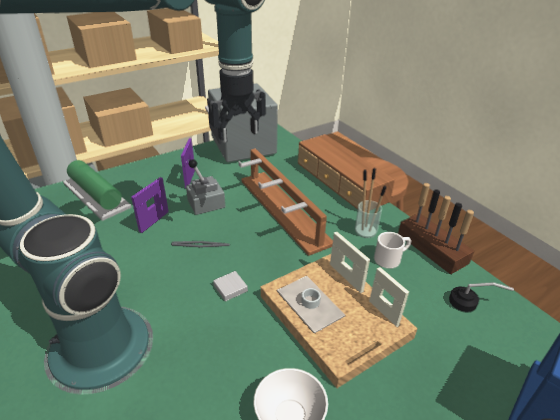

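No second band or third board shows in any view. The bench has one band, now on the pad, and the rack is empty. I'll move over to the lever.

Emit:
play_rows(
  slide=[
    [4,-0.5,0],
    [8,-1,0],
    [12,-2,0],
    [15,-2,0],
    [15,-2,0],
    [15,-2,0],
    [15,-2,0],
    [15,-2,0],
  ],
  delta_rot=[
    [0,0,0],
    [0,0,0],
    [0,0,0],
    [0,0,0],
    [0,0,0],
    [0,0,0],
    [0,0,0],
    [0,0,0],
  ],
  hand=0.0,
)

```text
time: 31.67
tool_pos: [0.433, 0.2969, 0.3292]
tcp_rot: [2.224, 2.215, -0.004]
wrist_force: [0.5, 0.1, 0.3]
width: 0.001
```

```bash
cat > fan.py <<'E'
from h import *
def fan(d,st=None):
    Q=cloud(d,st); I=d['image']
    g=(abs(Q[...,0]-.43)<.13)&(abs(Q[...,1]-.365)<.13)
    m=g&(Q[...,2]>.13)&(Q[...,2]<.185)&(I.max(-1)<70)
    k,L,s,c=cv2.connectedComponentsWithStats(m.astype(np.uint8))
    if k>1:
        i=1+np.argmax(s[1:,4]); P=Q[L==i]; print('knobpts',len(P),P.mean(0).round(4),P.min(0).round(4),P.max(0).round(4))
        from scipy.optimize import least_squares
        r=least_squares(lambda c:np.linalg.norm(P-c,axis=1)-.013,P.mean(0)-[0,0,.005],loss='soft_l1',f_scale=.001); print('sphere',r.x.round(4),np.sqrt(np.mean(r.fun**2)).round(4))
    m=g&(abs(Q[...,2]-.06)<.003); P=Q[m]
    if len(P)>50: print('box',len(P),cv2.minAreaRect(P[:,:2].astype(np.float32)*1000))
E
python3 - <<'E'
from fan import *
st=read_state(); d=read_camera('wrist'); save(d,'w15'); print(st['tool_pos'],st['width']); fan(d,st)
for n in ['scene','side']: print(n); fan(read_camera(n))
E
```

```text
[0.43297911 0.29693496 0.32919684] 0.000982296448268313
knobpts 583 [0.4078 0.3699 0.1656] [0.3956 0.3577 0.1569] [0.4191 0.3816 0.1704]
sphere [0.4074 0.3693 0.1562] 0.0006
box 3197 ((414.60260009765625, 371.6676025390625), (163.72454833984375, 165.22085571289062), 40.053138732910156)
scene
knobpts 91 [0.4147 0.3705 0.1638] [0.4041 0.3595 0.1499] [0.4235 0.3813 0.1715]
sphere [0.4079 0.3686 0.1574] 0.0015
box 593 ((420.25531005859375, 374.0815734863281), (177.32919311523438, 166.38812255859375), 39.50161361694336)
side
knobpts 53 [0.4045 0.3626 0.1614] [0.3944 0.3559 0.1477] [0.4167 0.3712 0.1702]
sphere [0.407  0.3705 0.1576] 0.0018
box 261 ((418.10302734375, 372.8038024902344), (168.01181030273438, 164.5652313232422), 41.66091537475586)
```

View pics/w15.png

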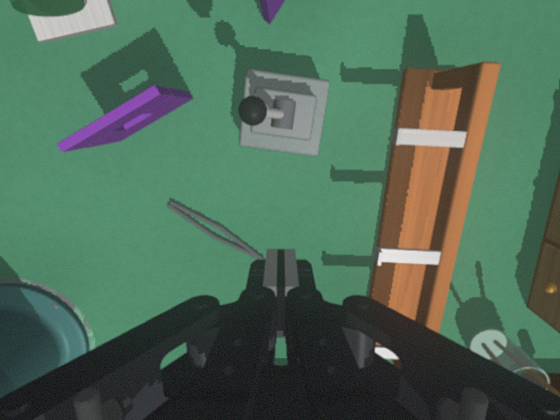

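```bash
python3 - <<'E'
from h import *
st=read_state(); d=read_camera('wrist'); Q=cloud(d,st); I=d['image'].astype(int)
m=(I[...,2]>I[...,1]+40)&(Q[...,2]>.02); P=Q[m]; P=P[P[:,2]>.1]; print(np.nanpercentile(P,[0,1,99,100],axis=0).round(3)); near=P[np.linalg.norm(P[:,:2]-[.36,.377],axis=1).argmin()]; print(near)
plan([.358,.3765,.24],-.152)
E
```

```text
[[0.207 0.33  0.1  ]
 [0.21  0.332 0.101]
 [0.315 0.391 0.131]
 [0.316 0.393 0.132]]
[0.3160912  0.38527047 0.10659321]
slide [7.92, -7.52, 8.91] rot [0.0, 0.003, 0.148]
```

Emit:
play_rows(
  slide=[
    [3,-3,2],
    [6,-6,4],
    [7.9,-7.5,7],
    [7.9,-7.5,8.9],
    [7.9,-7.5,8.9],
    [7.9,-7.5,8.9],
    [7.9,-7.5,8.9],
    [7.9,-7.5,8.9],
  ],
  delta_rot=[
    [0,0,0.148],
    [0,0,0.148],
    [0,0,0.148],
    [0,0,0.148],
    [0,0,0.148],
    [0,0,0.148],
    [0,0,0.148],
    [0,0,0.148],
  ],
)

```text
time: 32.53
tool_pos: [0.36, 0.3765, 0.2426]
tcp_rot: [2.383, 2.043, 0.003]
wrist_force: [-0.0, -0.1, -0.2]
width: 0.001
```

```bash
python3 - <<'E'
from h import *
read_camera('side'); plan([.358,.3765,.160],-.152)
E
```

```text
slide [-0.03, -0.22, 8.26] rot [0.003, 0.0, -0.001]
```

Emit:
play_rows(
  slide=[
    [0,-0.2,3],
    [0,-0.2,6],
    [0,-0.2,8],
    [0,-0.2,8.2],
    [0,-0.2,8.2],
    [0,-0.2,8.2],
  ],
  delta_rot=[
    [0,0,0],
    [0,0,0],
    [0,0,0],
    [0,0,0],
    [0,0,0],
    [0,0,0],
  ],
)

```text
time: 33.08
tool_pos: [0.3596, 0.3774, 0.1625]
tcp_rot: [2.384, 2.042, 0.008]
wrist_force: [-0.4, 0.3, 1.4]
width: 0.005
```

```bash
python3 - <<'E'
from fan import *
d=read_camera('side'); save(d,'side16'); Q=cloud(d); fan(d)
m=(Q[...,2]>.058)&(Q[...,2]<.072)&(abs(Q[...,0]-.452)<.07)&(abs(Q[...,1]+.172)<.09); print(cv2.minEnclosingCircle(Q[m][:,:2].astype(np.float32)))
print(read_state()['tool_pos'])
E
```

```text
knobpts 53 [0.4045 0.3628 0.1613] [0.3943 0.3542 0.144 ] [0.4165 0.3765 0.172 ]
sphere [0.409  0.3703 0.158 ] 0.0022
box 251 ((425.2872314453125, 379.36090087890625), (172.59112548828125, 167.66822814941406), 42.756290435791016)
((0.45246994495391846, -0.17260079085826874), 0.023398837074637413)
[0.35984988 0.37781783 0.16305138]
```

View pics/side16.png

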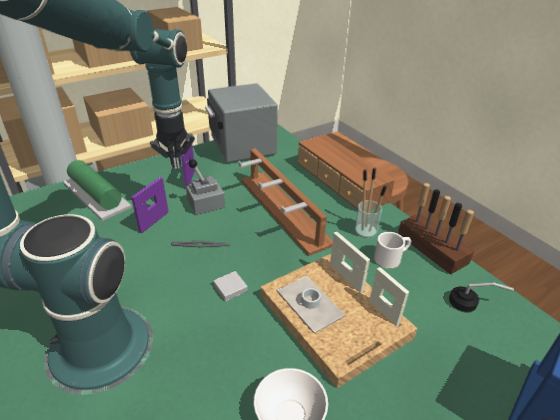

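The band and both boards are still in place. Now I'll push the lever over.

Emit:
play_rows(
  slide=[
    [0,1,0],
    [0,2,0],
    [0,3,0],
    [0,4,0],
    [0,5,0],
    [0,6,0],
    [0,7,0],
    [0,7.5,0],
    [0,7.5,0],
  ],
  delta_rot=[
    [0,0,0],
    [0,0,0],
    [0,0,0],
    [0,0,0],
    [0,0,0],
    [0,0,0],
    [0,0,0],
    [0,0,0],
    [0,0,0],
  ],
)

```text
time: 33.88
tool_pos: [0.4367, 0.3666, 0.1652]
tcp_rot: [2.385, 2.04, 0.015]
wrist_force: [-1.0, -0.3, -1.1]
width: -0.004
```

```bash
python3 - <<'E'
from fan import *
print(read_state()['tool_pos'],read_state()['wrist_force'])
for n in ['scene','side']:
    d=read_camera(n); fan(d)
    if n=='scene': cv2.imwrite('pics/s17.png',cv2.resize(d['image'][180:310,350:500,::-1],None,fx=4,fy=4,interpolation=cv2.INTER_CUBIC))
E
```

```text
[0.4367227  0.3665815  0.16516207] [-1.04023542 -0.32875171 -1.1301006 ]
knobpts 140 [0.4617 0.3642 0.1683] [0.4434 0.3519 0.1506] [0.4761 0.3742 0.1849]
sphere [0.4588 0.3625 0.1613] 0.0042
box 617 ((419.2297668457031, 372.9903564453125), (173.79647827148438, 167.3807830810547), 39.07429885864258)
knobpts 67 [0.4554 0.3561 0.1658] [0.442  0.3469 0.1489] [0.4696 0.3673 0.1843]
sphere [0.4593 0.3631 0.1607] 0.0043
box 259 ((420.4117736816406, 374.6932373046875), (174.278076171875, 167.16091918945312), 42.593605041503906)
```

View pics/s17.png

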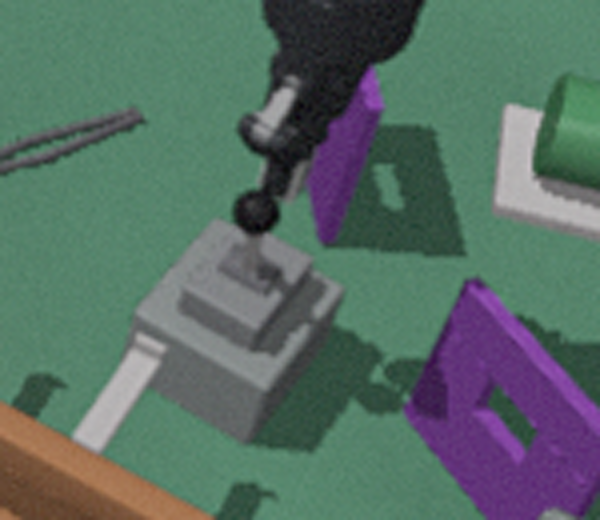

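Partway: the knob is near x 0.459. I'll push further, a little lower since it now descends.

Emit:
play_rows(
  slide=[
    [0,0.6,0.3],
    [0,1.2,0.6],
    [0,1.8,0.8],
    [0,2.2,1.0],
    [0,2.2,1.0],
    [0,2.2,1.0],
  ],
  delta_rot=[
    [0,0,0],
    [0,0,0],
    [0,0,0],
    [0,0,0],
    [0,0,0],
    [0,0,0],
  ],
)

```text
time: 34.48
tool_pos: [0.4504, 0.3631, 0.1543]
tcp_rot: [-2.383, -2.038, 0.007]
wrist_force: [-22.6, 0.1, 19.9]
width: 0.001
```

```bash
python3 - <<'E'
from fan import *
print(read_state()['tool_pos'],read_state()['wrist_force'])
for n in ['scene','side']:
    d=read_camera(n); fan(d)
E
```

```text
[0.45037069 0.3630808  0.15432099] [-22.58975022   0.08608112  19.8742935 ]
knobpts 135 [0.476  0.3617 0.1614] [0.4569 0.3496 0.1448] [0.4883 0.3721 0.1762]
sphere [0.4731 0.3599 0.1548] 0.0033
box 613 ((417.87744140625, 373.203125), (179.4302978515625, 166.96156311035156), 39.16775131225586)
knobpts 69 [0.4695 0.3543 0.1598] [0.4583 0.3451 0.1428] [0.484  0.3638 0.1837]
sphere [0.4711 0.3609 0.1557] 0.0048
box 252 ((420.17236328125, 373.6855163574219), (173.9251708984375, 163.5367889404297), 42.07828903198242)
```

About 22 N of resistance, so it looks like the end stop. I'll back off and measure.

Emit:
play_rows(
  slide=[
    [0,-1,0],
    [0,-2.5,0],
    [0,-4,-1],
    [0,-6,-5],
    [0,-8,-9],
    [0,-8,-13],
    [0,-8,-15],
    [0,-8,-15],
  ],
  delta_rot=[
    [0,0,0],
    [0,0,0],
    [0,0,0],
    [0,0,0],
    [0,0,0],
    [0,0,0],
    [0,0,0],
    [0,0,0],
  ],
)

```text
time: 35.25
tool_pos: [0.3743, 0.3776, 0.3119]
tcp_rot: [-2.382, -2.04, -0.012]
wrist_force: [0.6, 1.1, 1.4]
width: -0.0
```

```bash
python3 - <<'E'
from fan import *
print(read_state()['tool_pos'],read_state()['wrist_force'])
st=read_state(); d=read_camera('wrist'); save(d,'w18'); fan(d,st)
for n in ['scene','side']:
    d=read_camera(n); fan(d); save(d,n+'18')
E
```

```text
[0.37425684 0.37763487 0.31186105] [0.61071824 1.11361709 1.36663461]
knobpts 539 [0.4705 0.3629 0.1601] [0.4603 0.3503 0.1496] [0.4834 0.3727 0.1661]
sphere [0.4732 0.3596 0.1516] 0.0006
box 2970 ((413.790283203125, 376.12646484375), (143.15206909179688, 173.9528045654297), 44.19411849975586)
knobpts 97 [0.4806 0.3613 0.1596] [0.4694 0.3497 0.1453] [0.4896 0.372  0.1687]
sphere [0.474  0.36   0.1529] 0.0016
box 588 ((419.2655334472656, 373.64556884765625), (178.58859252929688, 166.02110290527344), 39.84846878051758)
knobpts 60 [0.4715 0.3549 0.1575] [0.4615 0.3426 0.1449] [0.4848 0.3712 0.1672]
sphere [0.4746 0.361  0.1528] 0.0017
box 252 ((419.74267578125, 375.24615478515625), (173.32330322265625, 165.17726135253906), 43.18803405761719)
```

View pics/scene18.png

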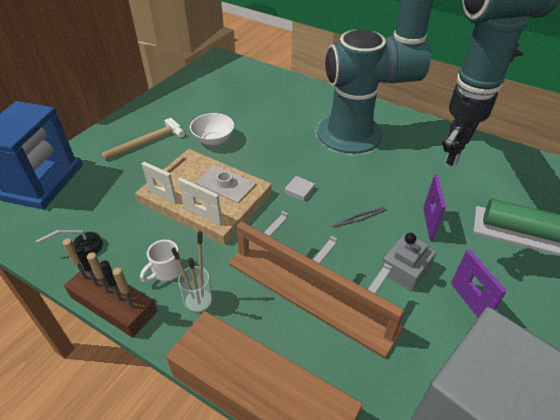

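View pics/side18.png

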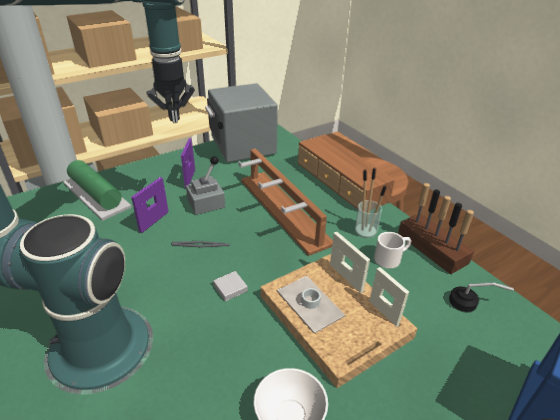

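```bash
python3 - <<'E'
from top import *
d=read_camera('side'); Q=cloud(d)
m=(Q[...,2]>.058)&(Q[...,2]<.072)&(abs(Q[...,0]-.452)<.06)&(abs(Q[...,1]+.172)<.08); print(cv2.minEnclosingCircle(Q[m][:,:2].astype(np.float32)))
top(d,None,.13,.17,(.5,.66),(-.4,0)); print(finish_job())
E
```

```text
((0.4536937177181244, -0.17373991012573242), 0.023856695741415024)
top [334, 232, 36, 32, 264] zt 0.1426 rect [ 582.9 -149.4] [119.8  12.6] 89.91 bbox [ 0.5767 -0.2093  0.1386] [ 0.5893 -0.0895  0.1448]
top [377, 267, 32, 30, 254] zt 0.1425 rect [ 585.6 -284. ] [89.2 11.4] 89.62 bbox [ 0.5799 -0.3286  0.1385] [ 0.5915 -0.2394  0.143 ]
the job is handed in; nothing more can be done
None
```

The hearth is set up as asked, and I handed the job in at about 35 s.

- **Band:** I found only one on the bench. It stands at about (0.453, −0.173), the middle of the soldering pad.
- **Boards:** Only two white boards were on the rack. I lifted the narrow one into the short far slot and the wide one into the long slot. Seen from the wrist, the board tops were at 0.1406 and 0.1408 m, against 0.140 m for fully home, and both stood upright.
- **Extractor:** I threw the lever last. It resisted with about 22 N, which I took as the end stop, and the knob rests at about (0.474, 0.360, 0.152), about where fully on should be.
- **Bystanders:** The jar and mug were still standing and the purple boards untouched. The gripper was well clear of everything when I handed in.

**Disagreements:** The side camera put both board tops about 2 mm higher (0.1425 m), which is within its calibration error. The trained network missed the band in most pictures, so I found it from the pictures and depth. No second band showed in any camera view.

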